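# Change the plate stack of a clamshell test cell

## Task

The clamshell test cell on the worktop holds a stack of used plates: swing its lid up and back past upright so that it stays open, and lift all the used plates out into the white tray. Then load the new plates lying to the left of the cell, the shorter before the longer, each lying flat on its own pair of ledges (the shortest at the bottom, the longest on top), and shut the lid fully; there may be two or three plates of each kind. Leave the tape roll and the timer where they are.

Things in the scene. Friction and masses are not known exactly. Their poses are not given: they have to be found in the camera images.
- lid (a joint): Angle of the cell's lid in rad: 0 = shut flat on the cell, 1.57 = upright, 2.0 = the stop, leaning back. Below upright it falls shut by its own weight (lid 0.25 kg, a damped hinge), past upright it falls back to the stop and stays.
- lid_hinge (a point): Point on the lid's hinge axis, midway along it, on the far side of the cell, 58 mm above the worktop. Its axes are the cell's: x points from the handle side to the hinge side, y lies along the hinge axis and along the plates, z up.
- lid_bar (a point): Middle of the lid's handle, a dark bar 10 mm thick, 90 mm long, parallel to the hinge axis and 160 mm from it; shut, it sticks out in front of the cell, 58 mm above the worktop, 33 mm clear of the lid's edge. The lid is a frame 150 mm wide, 8 mm thick with a clear window, 10 to 122 mm from the hinge axis. Carried round, the bar turns in the grip.
- seat_short (a point): Where the centre of the short plate lies when seated on the lowest pair of ledges of the cell (ledges 16 mm above the worktop). x, y, z as the cell; y along the plate. 3 mm play on every side. The cell is a fixed aluminium nest, base 150 x 160 mm, 50 mm high without lid.
- seat_mid (a point): Where the centre of the mid plate lies when seated on the middle pair of ledges of the cell (ledges 27 mm above the worktop). x, y, z as the cell; y along the plate. 3 mm play on every side. The nest's side walls guide plates only at their ends; the middle 54 mm is open on both sides, down to 6 mm above the worktop, so that fingers can hold a plate across its width.
- seat_long (a point): Where the centre of the long plate lies when seated on the top pair of ledges of the cell (ledges 38 mm above the worktop). x, y, z as the cell; y along the plate. 3 mm play on every side. A longer plate lies over the shorter ones and shuts them in. The lid's underside clears a seated long plate by 5 mm.
- used_short_center (a point): Centre (half-way up) of the used short plate: a flat steel plate 80 mm long (its y axis), 46 mm wide (x), 10 mm thick (z), with fine grooves, the same both ways round, about 80 g. It starts in the cell, under the lid, on its own ledges. May be absent.
- used_mid_center (a point): Centre (half-way up) of the used mid plate: a flat steel plate 100 mm long (its y axis), 46 mm wide (x), 10 mm thick (z), with fine grooves, the same both ways round, about 100 g. It starts in the cell, under the lid, on its own ledges. May be absent.
- used_long_center (a point): Centre (half-way up) of the used long plate: a flat steel plate 120 mm long (its y axis), 46 mm wide (x), 10 mm thick (z), with fine grooves, the same both ways round, about 120 g. It starts in the cell, under the lid, on its own ledges. May be absent.
- new_short_center (a point): Centre (half-way up) of the new short plate: a flat steel plate 80 mm long (its y axis), 46 mm wide (x), 10 mm thick (z), with fine grooves, the same both ways round, about 80 g. It starts flat on the worktop to the left of the cell. May be absent.
- new_mid_center (a point): Centre (half-way up) of the new mid plate: a flat steel plate 100 mm long (its y axis), 46 mm wide (x), 10 mm thick (z), with fine grooves, the same both ways round, about 100 g. It starts flat on the worktop to the left of the cell. May be absent.
- new_long_center (a point): Centre (half-way up) of the new long plate: a flat steel plate 120 mm long (its y axis), 46 mm wide (x), 10 mm thick (z), with fine grooves, the same both ways round, about 120 g. It starts flat on the worktop to the left of the cell. May be absent.
- tray_floor (a point): Centre of the inside floor of the fixed white tray to the right of the cell, 5 mm above the worktop; the flat floor reaches 95 mm either way along its x and 130 mm either way along its y; the rim is 46 mm above the worktop.
- tape: Bystander: roll of tape lying flat, 83 mm across, 18 mm high, in front and to the left of the cell; origin at its underside.
- timer: Bystander: small timer, 66 x 66 x 20 mm, behind the cell; origin at its underside.
Things that resemble listed ones, but are neither listed nor needed, are in the scene too. Leave any purple or yellow look-alike of the part that bears new_short_center alone.

How it is judged (in metres and radians):
On the way, in this order (a step that is already met when the one before it is completed fails the run):
1. the lid is swung back past upright and stays there (value of joint lid above 1.8 rad), for 0.2 s.
2. all used plates lie in the tray (x of used_short_center in the frame of tray_floor between -0.1 and 0.1 m and y of used_short_center in the frame of tray_floor between -0.14 and 0.14 m and z of each of used_short_center, used_mid_center, used_long_center in the frame of tray_floor below 0.042 m and x of used_mid_center in the frame of tray_floor between -0.1 and 0.1 m and y of used_mid_center in the frame of tray_floor between -0.14 and 0.14 m and x of used_long_center in the frame of tray_floor between -0.1 and 0.1 m and y of used_long_center in the frame of tray_floor between -0.14 and 0.14 m), for 0.2 s.
3. the new short plate lies on its ledges in the cell (horizontal distance between new_short_center and seat_short below 0.007 m and z of new_short_center in the frame of seat_short between -0.004 and 0.004 m and angle between the z axis of new_short_center and the z axis of seat_short, either way round below 0.06 rad and angle between the y axis of new_short_center and the y axis of seat_short, either way round below 0.2 rad), for 0.2 s.
4. the new mid plate lies on its ledges in the cell (horizontal distance between new_mid_center and seat_mid below 0.007 m and z of new_mid_center in the frame of seat_mid between -0.004 and 0.004 m and angle between the z axis of new_mid_center and the z axis of seat_mid, either way round below 0.06 rad and angle between the y axis of new_mid_center and the y axis of seat_mid, either way round below 0.2 rad), for 0.2 s.
5. the new long plate lies on its ledges in the cell (horizontal distance between new_long_center and seat_long below 0.007 m and z of new_long_center in the frame of seat_long between -0.004 and 0.004 m and angle between the z axis of new_long_center and the z axis of seat_long, either way round below 0.06 rad and angle between the y axis of new_long_center and the y axis of seat_long, either way round below 0.2 rad), for 0.2 s.
6. the lid is shut (value of joint lid below 0.06 rad), for 0.2 s.
At the end, for the whole second after the job is handed in: All used plates at rest in the tray (centre within 100 x 140 mm of its middle, under 42 mm above its floor); all new plates at rest on their own ledges (centre within 7 mm sideways and 4 mm in height of the seat, flat to 0.06 rad, turned under 0.2 rad); lid below 0.06 rad (all of step 2 and all of step 3 and all of step 4 and all of step 5 and value of joint lid below 0.06 rad and linear speed of each of used_short, used_mid, used_long, new_short, new_mid, new_long below 0.02 m/s); the robot touches nothing.
It fails at once if the tape roll is pushed away by more than 40 mm (distance of tape from where it was at the start of the episode above 0.04 m).
It fails at once if the timer is pushed away by more than 40 mm (distance of timer from where it was at the start of the episode above 0.04 m).
Of used_short, used_mid, used_long only 2 to 3 are there at a start; the rules pass over those that are not, and their reading is None.
Of new_short, new_mid, new_long only 2 to 3 are there at a start; the rules pass over those that are not, and their reading is None.
At some moment in a run one of new_short, new_mid, new_long may be knocked a few centimetres aside while the robot is not near it.
Once in a run the grip may slacken for a moment while it holds something.
It also fails if it takes over 210 s, if anything falls off the work surface, if the arm or the gripper's body presses on something with over 40 N, if the wrist force passes 120 N, or if a joint passes its speed limit or range.

## Robot

A 6-joint arm with a two-finger parallel gripper is mounted at the origin on a cart in front of the work surface, level with it; the furniture and walls round the work are solid. World frame = base frame: x ahead of the robot, y to its left, z up, the work surface at z = 0. Lengths are in m, angles in degrees, forces in N, time in s.
With the tool pointing down it reaches from about 0.4 to 0.825 m from the base axis. Payload 7 kg.
Tool frame: the origin (TCP) lies at the very end of the fingers, on their centre line; the grasp point (between the pads) lies 19 mm behind it; z points along the fingers, y is the direction in which the jaws open and shut (so a half turn about z gives the same grasp; the last joint's range is limited). The gripper opens to 88 mm and grips with 3 to 60 N. Pads are 19 mm wide; open, the fingers measure 130 mm over their backs; the gripper's body (78 mm by 193 mm) begins 47 mm behind the grasp point.
Start: joints at [92.424, 20.546, 0.682, 0, -70.136, -16.507], TCP at [0.164, 0.655, 0.227] pointing down, gripper open.
Joint ranges: [-176.03, 176.03], [-82.01, 121.73], [-58.28, 71.71], [-173.87, 95.51], [-174.79, -0.11], [-173.66, 173.66]. Speed limits (degrees/s): [136.94, 136.94, 172.46, 180, 180, 180].

## Interface

Orientations are given as [roll, pitch, yaw] about the fixed x, y, z axes, in that order (R = Rz(yaw) Ry(pitch) Rx(roll)).
In Python, from plant import ctrl, snapshot, workorder gives the robot as it stands. The module is installed in compiled form; this text tells all that it offers.
- The arm moves only by the shell command python3 -m creep 'ROWS'. ROWS is JSON, a list of rows, each a list of 5 numbers: the shift along the tool's x, y, z scaled (see below), then the turn about the tool's z scaled (see below), then the finger opening in mm, from 0 to 87.6. A call has exactly 8 rows; each row is the pose to reach, as a shift and turn from the pose commanded when the call began, along the tool's axes at that moment, turning the shorter way round; what a row does not reach only later rows make up. The controller multiplies each number of a shift by 0.1 m and each number of a turn by 180 degrees. A row lasts 1/12 s, in which the tool goes at most 41.7 mm and 7.16 degrees, less where a joint would pass 70% of its speed; a pose out of reach is approached as far as the arm can. A call with a number of a shift or a turn outside -1 to 1 is refused whole. A call with a gripper value outside its range is refused whole. The fingers move at their own pace and stop on an object; the grip force is fixed at half the most. Time passes only in rows, so rows that repeat a pose let the fingers close, or fill a call up. It gives the time, the measured TCP pose, the force and the opening at its end, in the units of the state.
- ctrl.get_obs(): the state, without advancing time (a new reading comes with each control period).
- snapshot(name): name is "scene" or "top" or "wrist"; returns a dict with "img" (384x512x3 uint8, blue, green, red), "camera_matrix" (3x3 intrinsics, pixels), "xyz" and "rotation" of the camera in the world. Camera axes: x right, y up, looking along -z (the intrinsics and any distortion apply to the point x, -y, -z); pixel columns grow to the right and rows downward; lengths in m; the calibration is good to about 2 mm. The wrist camera is an equidistant fisheye: a pixel r from the principal point sees the ray r / f radians off the axis. A picture is of the moment at which its call begins. There is no depth.
- workorder.close_job(): hands the job in, once; it reports no verdict.
The state is a dict: "clock": time; "joint_pos": joint angles; "qvel": joint speeds; "tau": joint torques, N m; "tool_pos": TCP position; "orientation": TCP orientation; "force": force on the tool from outside, world axes, zero at the start; "moment": the same for the moment, N m; "opening": finger opening in m.
Only numpy, scipy, OpenCV 4.12 (cv2) and the standard library are available. Lean on these libraries where they do the work, as an engineer would, in place of code of your own. Each camera call takes 0.05 s, during which the arm holds its last target.

## Working session

There is one attempt and no reset: what is moved stays moved. The work goes in short steps, Python scripts to look and compute and a shell command to move; the robot and the scene stay as the last step left them, time stands still between calls to the robot, and variables do not carry over. Pictures are saved under pics/ and viewed, and the job is handed in when it is done.

I'll start with the state and pictures from all three cameras.

```bash
mkdir -p pics; ls
cat > h.py <<'E'
import numpy as np, cv2, json
from plant import ctrl, snapshot, workorder
def snap(name, fn=None):
    s=snapshot(name)
    if fn: cv2.imwrite('pics/'+fn+'.png', s['img'])
    return s
def ray(s,u,v,fish=False):
    K=np.array(s['camera_matrix']);R=np.array(s['rotation'])
    x=(u-K[0,2])/K[0,0]; y=(v-K[1,2])/K[1,1]
    if fish:
        r=np.hypot(x,y); k=np.sin(r)/r if r>1e-9 else 1
        d=np.array([x*k,-y*k,-np.cos(r)])
    else: d=np.array([x,-y,-1.0])
    return np.array(s['xyz']),R@d
def onplane(s,u,v,z,fish=False):
    o,d=ray(s,u,v,fish); return o+d*(z-o[2])/d[2]
E
python3 - <<'E'
from h import *
print(ctrl.get_obs())
for n in ['scene','top','wrist']:
    s=snap(n,n+'0'); print(n,s['camera_matrix'],s['xyz'],s['rotation'])
E
```

```text
pics
{'clock': 0.0, 'joint_pos': array([ 9.24226573e+01,  2.05913039e+01,  6.34408324e-01, -1.93078989e-02,
       -7.01345929e+01, -1.65049899e+01]), 'qvel': array([ 0.00371612,  0.07053542,  0.05428814,  0.06529718,  0.00595685,
       -0.0679117 ]), 'tau': array([-2.25912394e-03, -5.82713306e+01,  2.93063807e+01,  6.99730530e+00,
        7.10398905e-03, -1.50167266e-04]), 'tool_pos': array([0.16417162, 0.65424185, 0.22563153]), 'orientation': array([ 1.79907124e+02, -8.59139986e-03, -1.40889012e+01]), 'force': array([0.82043362, 0.71686164, 0.35301514]), 'moment': array([-0.01364642, -0.00936996,  0.0076044 ]), 'opening': 0.0877950551729355}
scene [[386.52558922   0.         255.51758737]
 [  0.         386.52558922 191.60389612]
 [  0.           0.           1.        ]] [-0.06779245 -0.6203198   0.78544236] [ 52.27688593  -1.15384123 -40.13380794]
top [[415.01405528   0.         264.57213437]
 [  0.         415.01405528 191.45129382]
 [  0.           0.           1.        ]] [0.42668209 0.09648574 1.61957805] [  4.20109228  -0.11418953 -91.65843382]
wrist [[297.31863964   0.         258.35286771]
 [  0.         297.31863964 193.7833022 ]
 [  0.           0.           1.        ]] [0.23767261 0.63715173 0.38374706] [-1.63310932e+01 -8.71391947e-02 -1.04075500e+02]
```

```bash
sed -i "s/R=np.array(s\['rotation'\])/R=Rot.from_euler('xyz',s['rotation'],degrees=True).as_matrix()/; 1a from scipy.spatial.transform import Rotation as Rot" h.py; head -15 h.py
```

```text
import numpy as np, cv2, json
from scipy.spatial.transform import Rotation as Rot
from plant import ctrl, snapshot, workorder
def snap(name, fn=None):
    s=snapshot(name)
    if fn: cv2.imwrite('pics/'+fn+'.png', s['img'])
    return s
def ray(s,u,v,fish=False):
    K=np.array(s['camera_matrix']);R=Rot.from_euler('xyz',s['rotation'],degrees=True).as_matrix()
    x=(u-K[0,2])/K[0,0]; y=(v-K[1,2])/K[1,1]
    if fish:
        r=np.hypot(x,y); k=np.sin(r)/r if r>1e-9 else 1
        d=np.array([x*k,-y*k,-np.cos(r)])
    else: d=np.array([x,-y,-1.0])
    return np.array(s['xyz']),R@d
```

View pics/scene0.png

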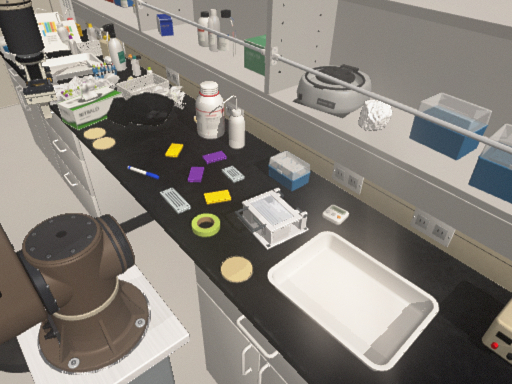

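View pics/top0.png

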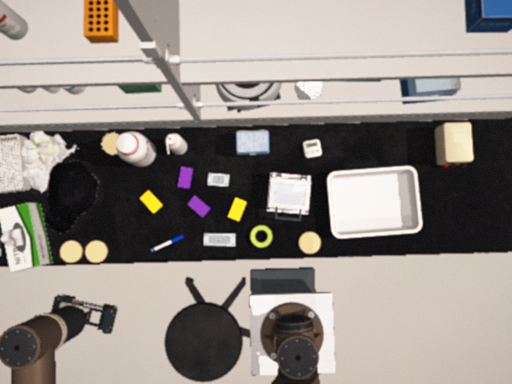

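View pics/wrist0.png

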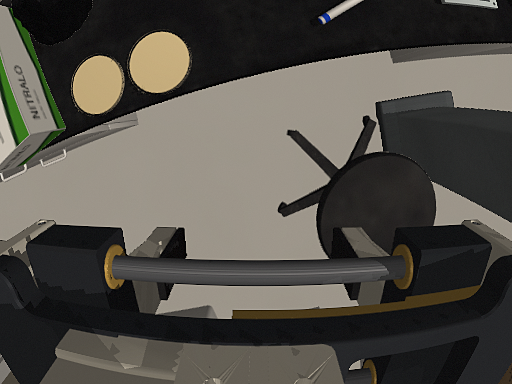

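Top view: cell at about (290,193), white tray at (375,202), silver plates at about (218,180) and (219,240), tape at (261,236), timer at (313,149), and purple and yellow look-alikes. I'll enlarge the work area.

Run:
```python
from h import *
a=cv2.imread('pics/top0.png')[160:260,190:330]
cv2.imwrite('pics/top0c.png',cv2.resize(a,None,fx=5.5,fy=5.5,interpolation=cv2.INTER_CUBIC))
a=cv2.imread('pics/scene0.png')[140:260,140:320]
cv2.imwrite('pics/scene0c.png',cv2.resize(a,None,fx=4.4,fy=4.4,interpolation=cv2.INTER_CUBIC))
```

```text
(no output)
```

View pics/top0c.png

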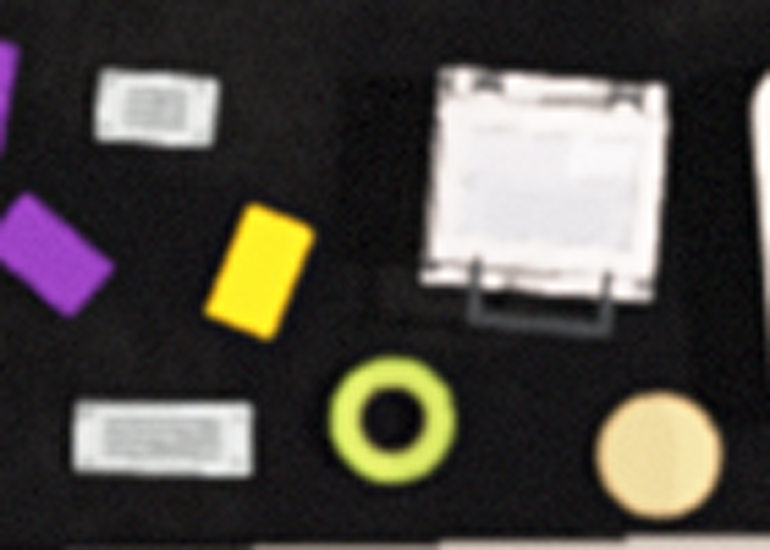

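View pics/scene0c.png

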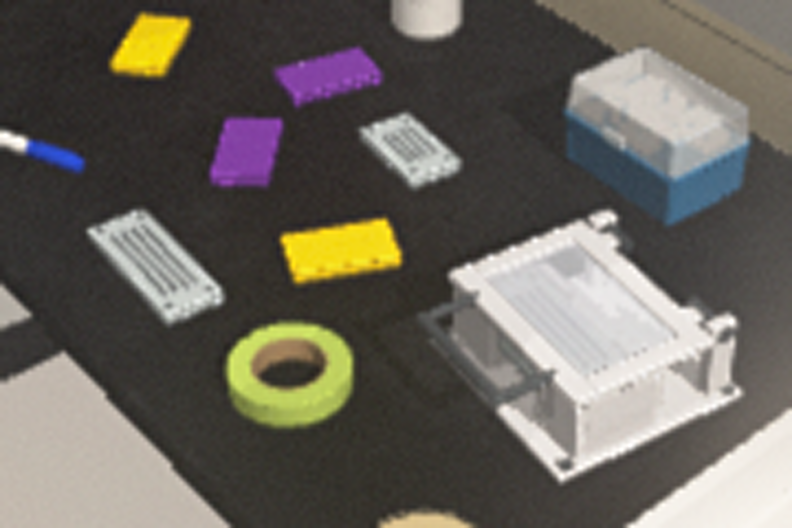

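Crops: two silver plates, a small one at top px (218,180) and a longer one at (219,240). The purple and yellow blocks are the look-alikes. Next I'll measure sizes and poses.

```bash
cat >> h.py <<'E'
def rect(s,mask,z,fish=False):
    "largest blob's min-area rectangle, projected on plane z: centre, long/short length, yaw of long axis"
    cs,_=cv2.findContours(mask.astype(np.uint8),cv2.RETR_EXTERNAL,cv2.CHAIN_APPROX_NONE)
    c=max(cs,key=cv2.contourArea).reshape(-1,2)
    P=np.array([onplane(s,u,v,z,fish)[:2] for u,v in c],dtype=np.float32)
    r=cv2.minAreaRect(P*1000); B=cv2.boxPoints(r)/1000
    e=[B[1]-B[0],B[2]-B[1]]; e.sort(key=np.linalg.norm)
    L=e[1]; yaw=np.degrees(np.arctan2(L[1],L[0]))%180
    return B.mean(0),np.linalg.norm(L),np.linalg.norm(e[0]),yaw
def silver(s,u0,u1,v0,v1,th=120):
    img=s['img'].astype(int); m=np.zeros(img.shape[:2],np.uint8)
    r=img[v0:v1,u0:u1]; m[v0:v1,u0:u1]=(r.min(2)>th)&((r.max(2)-r.min(2))<45)
    return cv2.morphologyEx(m,cv2.MORPH_CLOSE,np.ones((7,7)))
E
python3 - <<'E'
from h import *
s=snap('top')
print('short?',rect(s,silver(s,203,235,168,192),.01))
print('long?',rect(s,silver(s,198,240,228,252),.01))
s2=snap('scene')
print('short?',rect(s2,silver(s2,218,248,162,186),.01))
print('long?',rect(s2,silver(s2,155,195,184,217),.01))
for (u,v) in [(271.5,173),(311,176),(309,214),(267,211)]: print('lid',onplane(s,u,v,.06))
for (u,v) in [(275,218.5),(302,220.5)]: print('bar',onplane(s,u,v,.058))
print('tape',onplane(s,261.3,236.5,.018),'timer',onplane(s,313,149,.02))
for (u,v) in [(330,170),(416,168),(423,231),(334,240)]: print('tray',onplane(s,u,v,.046))
E
```

```text
short? (array([0.5976194, 0.2701545], dtype=float32), np.float32(0.084970824), np.float32(0.051003747), np.float32(83.1406))
long? (array([0.36419776, 0.27084118], dtype=float32), np.float32(0.12355538), np.float32(0.049832493), np.float32(88.33855))
short? (array([0.59568995, 0.26485968], dtype=float32), np.float32(0.09008174), np.float32(0.05045214), np.float32(82.737625))
long? (array([0.36429006, 0.2651049 ], dtype=float32), np.float32(0.12968826), np.float32(0.04722466), np.float32(86.748116))
lid [0.61026204 0.06185919 0.06      ]
lid [ 0.59457656 -0.08701912  0.06      ]
lid [ 0.4514634  -0.07418684  0.06      ]
lid [0.4672662  0.08308052 0.06      ]
bar [0.43832102 0.05386142 0.058     ]
bar [ 0.42789966 -0.04723502  0.058     ]
tape [0.37121801 0.1074648  0.018     ] timer [ 0.70432287 -0.10344026  0.02      ]
tray [ 0.61701498 -0.16204147  0.046     ]
tray [ 0.61527025 -0.49088449  0.046     ]
tray [ 0.37512744 -0.50399646  0.046     ]
tray [ 0.35111206 -0.16636616  0.046     ]
```

Measured lengths are about 85 mm and 124 mm, so these are new_short and new_long; no new mid is present. The cell's yaw is about -6°. I'll write a helper that converts a world goal into tool-axis numbers, then make a small first move to check the signs.

```bash
cat >> h.py <<'E'
def goal(x=None,y=None,z=None,yaw=None,n=None):
    "shift/turn numbers from the measured pose to a world goal"
    o=ctrl.get_obs(); p=o['tool_pos']; R=Rot.from_euler('xyz',o['orientation'],degrees=True).as_matrix()
    g=np.array([p[i] if a is None else a for i,a in enumerate((x,y,z))])
    d=R.T@(g-p)/0.1
    t=0 if yaw is None else -((yaw-o['orientation'][2]+90)%180-90)/180
    print('pos',p.round(4),'rpy',o['orientation'].round(2),'open',round(o['opening']*1000,1),'F',o['force'].round(1),'t',round(o['clock'],2))
    print('shift',d.round(3),'turn',round(t,4))
E
python3 -m creep '[[0.1,0.1,0,0.04,87],[0.3,0.2,0,0.08,60],[0.5,0.4,0,0.12,24],[0.7,0.5,0,0.16,24],[0.8,0.58,0,0.20,24],[0.8,0.58,0,0.23,24],[0.8,0.58,0,0.23,24],[0.8,0.58,0,0.23,24]]'
python3 -c "
from h import *
goal(.42,.35,.22,-96)
goal(.38,.003,.20,-96)"
```

```text
clock: 0.92
tool_pos: [0.2278, 0.579, 0.2267]
orientation: [-180.0, 0.0, -55.3]
force: [0.2, -0.3, 0.4]
opening: 0.0458
pos [0.2278 0.579  0.2267] rpy [-1.7999e+02  1.0000e-02 -5.5320e+01] open 45.8 F [ 0.2 -0.3  0.4] t 0.92
shift [ 2.977 -0.278  0.066] turn 0.226
pos [0.2278 0.579  0.2267] rpy [-1.7999e+02  1.0000e-02 -5.5320e+01] open 45.8 F [ 0.2 -0.3  0.4] t 0.92
shift [5.602 2.026 0.265] turn 0.226
```

```bash
python3 -m creep '[[0.3,0,0,0.04,24],[0.6,0,0,0.08,24],[0.9,-0.05,0,0.12,24],[1,-0.09,0,0.16,24],[1,-0.09,0,0.20,24],[1,-0.09,0,0.226,24],[1,-0.09,0,0.226,24],[1,-0.09,0,0.226,24]]'
python3 -c "
from h import *
goal(.42,.25,.22,-96)
goal(.429,.003,.16,-96)"
```

```text
clock: 1.58
tool_pos: [0.2916, 0.502, 0.2264]
orientation: [180.0, -0.0, -95.8]
force: [0.1, 0.8, -0.2]
opening: 0.0243
pos [0.2916 0.502  0.2264] rpy [ 1.800e+02 -1.000e-02 -9.584e+01] open 24.3 F [ 0.1  0.8 -0.2] t 1.58
shift [ 2.376 -1.534  0.065] turn 0.0009
pos [0.2916 0.502  0.2264] rpy [ 1.800e+02 -1.000e-02 -9.584e+01] open 24.3 F [ 0.1  0.8 -0.2] t 1.58
shift [ 4.824 -1.875  0.665] turn 0.0009
```

```bash
python3 -m creep '[[0.3,-0.3,0,0,24],[0.6,-0.6,0,0,24],[0.9,-0.9,0,0,24],[1,-0.95,0,0,24],[1,-0.95,0,0,24],[1,-0.95,0,0,24],[1,-0.95,0,0,24],[1,-0.95,0,0,24]]'
python3 -m creep '[[0.3,-0.2,0,0,24],[0.6,-0.4,0,0,24],[0.9,-0.5,0,0,24],[1,-0.5,0,0,24],[1,-0.5,0,0,24],[1,-0.5,0,0,24],[1,-0.5,0,0,24],[1,-0.5,0,0,24]]'
python3 -m creep '[[0.3,-0.1,0,0,24],[0.6,-0.2,0,0,24],[0.9,-0.3,0,0,24],[1,-0.3,0,0,24],[1,-0.3,0,0,24],[1,-0.3,0,0,24],[1,-0.3,0,0,24],[1,-0.3,0,0,24]]'
python3 -c "
from h import *
snap('wrist','w1');snap('top','t1');snap('scene','s1')
goal(.429,.003,.16,-96)"
```

```text
clock: 2.25
tool_pos: [0.3751, 0.393, 0.2265]
orientation: [180.0, 0.0, -96.0]
force: [-0.3, 0.7, -0.2]
opening: 0.0241
clock: 2.92
tool_pos: [0.4143, 0.2885, 0.2265]
orientation: [-180.0, 0.0, -96.1]
force: [1.1, 0.1, -0.2]
opening: 0.0239
clock: 3.58
tool_pos: [0.4336, 0.1858, 0.2265]
orientation: [180.0, -0.0, -96.1]
force: [0.0, 0.1, 0.2]
opening: 0.0242
pos [0.4335 0.1854 0.2264] rpy [ 1.7999e+02 -1.0000e-02 -9.6100e+01] open 24.0 F [-0.5 -1.1 -0.6] t 3.73
shift [ 1.818 -0.149  0.665] turn -0.0006
```

View pics/w1.png

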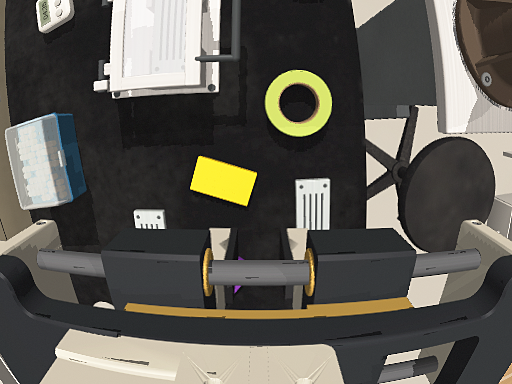

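View pics/s1.png

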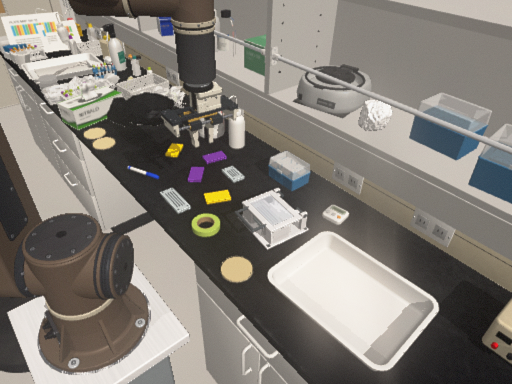

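```bash
python3 -m creep '[[0.3,-0.02,0,0,24],[0.6,-0.05,0,0,24],[0.8,-0.1,0,0,24],[0.9,-0.1,0,0,24],[0.9,-0.1,0,0,24],[0.9,-0.1,0,0,24],[0.9,-0.1,0,0,24],[0.9,-0.1,0,0,24]]'
python3 -c "
from h import *
s=snap('wrist','w2');print(s['xyz'],s['rotation'])
goal(.429,.003,.16,-96)"
```

```text
clock: 4.4
tool_pos: [0.434, 0.0949, 0.2265]
orientation: [180.0, 0.0, -96.1]
force: [0.1, 0.3, 0.2]
opening: 0.0239
[0.42549395 0.02032832 0.38455273] [-1.63642237e+01  2.87494159e-02  1.73895395e+02]
pos [0.434  0.0948 0.2265] rpy [179.99  -0.   -96.11] open 23.8 F [0.1 0.1 0.5] t 4.45
shift [ 0.918 -0.049  0.665] turn -0.0006
```

View pics/w2.png

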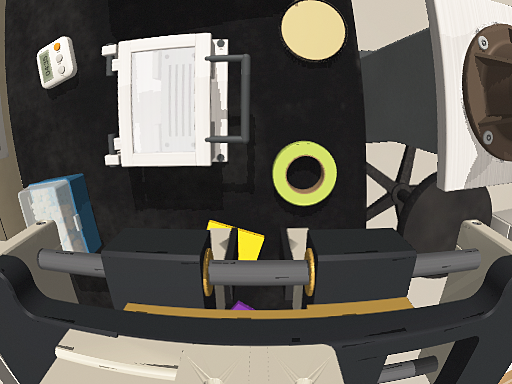

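Run:
```python
from h import *
s=snap('wrist')
i=cv2.imread('pics/w2.png')[20:190,90:270]; cv2.imwrite('pics/w2c.png',cv2.resize(i,None,fx=4,fy=3.5,interpolation=cv2.INTER_CUBIC))
for n,u,v,z in [('bar',246,56,.058),('bar',246,98,.058),('bar',244,140,.058),('lidfront',212,34,.062),('lidfront',209,165,.062),('lidback',118,38,.062),('lidback',119,164,.062)]: print(n,onplane(s,u,v,z,True).round(4))
```

```text
bar [ 0.4326 -0.0396  0.058 ]
bar [0.4376 0.0069 0.058 ]
bar [0.4449 0.0527 0.058 ]
lidfront [ 0.4662 -0.069   0.062 ]
lidfront [0.4867 0.0754 0.062 ]
lidback [ 0.5765 -0.0886  0.062 ]
lidback [0.5964 0.0602 0.062 ]
```

View pics/w2c.png

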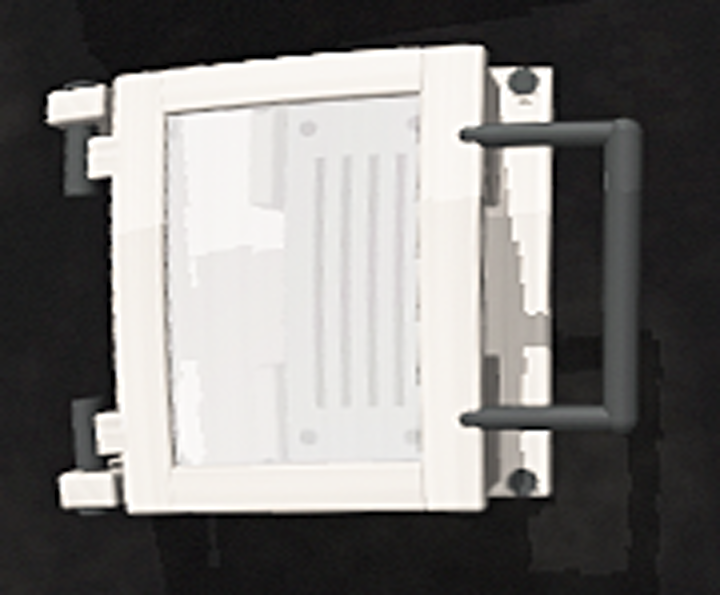

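Wrist view: the bar runs from (246,56) to (244,140) px, mid about (0.438, 0.007), yaw about -7°. The top view gave (0.433, 0.003), so they disagree by up to 5 mm. I'll go above the bar and look again with the fingers next to it.

```bash
python3 -m creep '[[0.3,0,0.2,0,24],[0.6,0,0.5,0.003,24],[0.89,-0.04,0.8,0.003,24],[0.89,-0.04,1,0.003,24],[0.89,-0.04,1,0.003,24],[0.89,-0.04,1,0.003,24],[0.89,-0.04,1,0.003,24],[0.89,-0.04,1,0.003,24]]'
python3 -c "
from h import *
s=snap('wrist','w3');snap('top','t3');snap('scene','s3')
goal(.437,.0055,.039,-96.7)"
```

```text
clock: 5.17
tool_pos: [0.4297, 0.0064, 0.1281]
orientation: [-179.9, 0.1, -96.6]
force: [-0.1, -0.1, 0.4]
opening: 0.0241
pos [0.429  0.006  0.1276] rpy [-1.799e+02  6.000e-02 -9.664e+01] open 24.4 F [0.6 0.1 0.2] t 5.32
shift [-0.003 -0.078  0.886] turn 0.0003
```

View pics/w3.png

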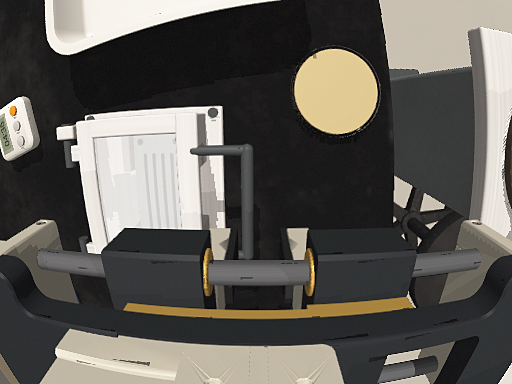

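View pics/s3.png

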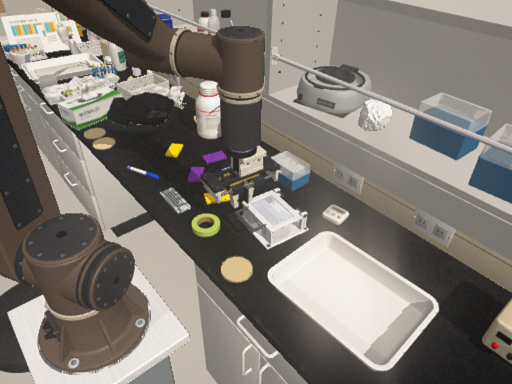

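View pics/t3.png

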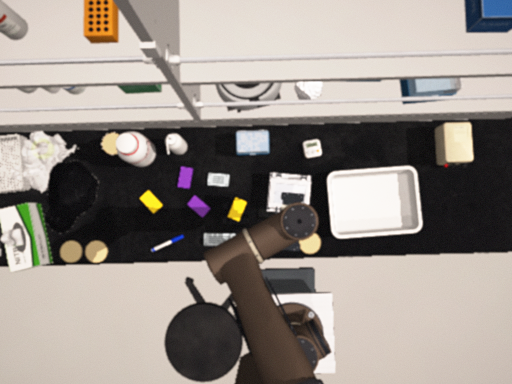

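Run:
```python
from h import *
s=snap('wrist')
for u,v in [(248,155),(249,200),(249,240)]:
    p=onplane(s,u,v,.058,True); o=ctrl.get_obs(); R=Rot.from_euler('xyz',o['orientation'],degrees=True).as_matrix()
    print(p.round(4), (R.T@(p-o['tool_pos'])).round(4))
```

```text
[ 0.4321 -0.034   0.058 ] [ 0.0392 -0.0078  0.0694]
[0.4358 0.0023 0.058 ] [ 0.0028 -0.0073  0.0694]
[0.4403 0.0374 0.058 ] [-0.0327 -0.0076  0.0695]
```

The bar lies 7.5 mm off the finger centre line along tool -y. I'll correct that while descending.

```bash
python3 -m creep '[[0,-0.04,0,0,24],[0,-0.075,0.1,0,24],[0,-0.075,0.3,0,24],[0,-0.075,0.5,0,24],[0,-0.075,0.7,0,24],[0,-0.075,0.85,0,24],[0,-0.075,0.89,0,24],[0,-0.075,0.89,0,24]]'
python3 -m creep '[[0,0,0,0,24],[0,0,0,0,5],[0,0,0,0,2],[0,0,0,0,0],[0,0,0,0,0],[0,0,0,0,0],[0,0,0,0,0],[0,0,0,0,0]]'
python3 -c "
from h import *
s=snap('scene','s4')
i=s['img'][140:260,200:330]; cv2.imwrite('pics/s4c.png',cv2.resize(i,None,fx=5,fy=5,interpolation=cv2.INTER_CUBIC))
goal()"
```

```text
clock: 6.03
tool_pos: [0.4353, 0.004, 0.0368]
orientation: [179.9, -0.1, -96.7]
force: [-0.3, -0.1, -0.5]
opening: 0.0236
clock: 6.7
tool_pos: [0.439, 0.0046, 0.0392]
orientation: [-179.7, 0.1, -96.6]
force: [9.0, -7.7, -0.2]
opening: 0.0089
pos [0.439  0.0046 0.0392] rpy [-1.7967e+02  9.0000e-02 -9.6630e+01] open 9.2 F [ 8.9 -8.1 -1.8] t 6.75
shift [0. 0. 0.] turn 0
```

View pics/s4c.png

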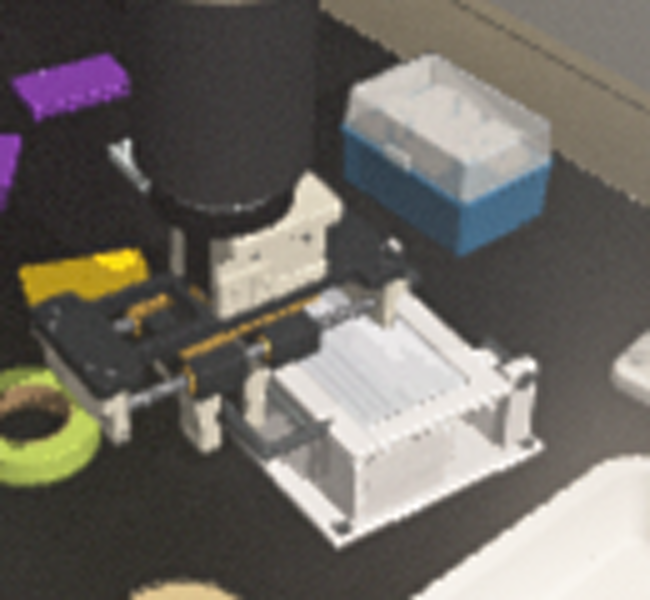

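Gripped: opening 9 mm with a 9 N side load, so the bar sits about 2.5 mm further in +x than commanded. Now the arc, radius 160 mm, first 0 to 0.6 rad.

```bash
python3 -m creep '[[0,-0.03,-0.1,0,0],[0,-0.04,-0.22,0,0],[0,-0.06,-0.35,0,0],[0,-0.095,-0.47,0,0],[0,-0.14,-0.59,0,0],[0,-0.19,-0.71,0,0],[0,-0.245,-0.81,0,0],[0,-0.305,-0.9,0,0]]'
python3 -c "
from h import *
goal()"
```

```text
clock: 7.42
tool_pos: [0.4651, 0.0009, 0.1286]
orientation: [179.9, 0.0, -96.7]
force: [-16.2, 7.5, 12.3]
opening: 0.0097
pos [0.4651 0.0009 0.1286] rpy [ 1.7994e+02  5.0000e-02 -9.6730e+01] open 9.7 F [-16.2   7.5  12.3] t 7.42
shift [0. 0. 0.] turn 0
```

```bash
python3 -m creep '[[0,-0.065,-0.1,0,0],[0,-0.15,-0.2,0,0],[0,-0.24,-0.29,0,0],[0,-0.34,-0.37,0,0],[0,-0.445,-0.443,0,0],[0,-0.555,-0.508,0,0],[0,-0.655,-0.557,0,0],[0,-0.73,-0.588,0,0]]'
python3 -c "
from h import *
goal()"
```

```text
clock: 8.08
tool_pos: [0.5388, -0.0079, 0.1887]
orientation: [-179.9, 0.0, -96.7]
force: [-6.6, 3.3, 11.8]
opening: 0.0086
pos [ 0.5388 -0.0079  0.1887] rpy [-1.7995e+02  2.0000e-02 -9.6680e+01] open 8.6 F [-6.6  3.3 11.8] t 8.08
shift [0. 0. 0.] turn 0
```

```bash
python3 -m creep '[[0,-0.115,-0.055,0,0],[0,-0.24,-0.09,0,0],[0,-0.365,-0.115,0,0],[0,-0.49,-0.127,0,0],[0,-0.62,-0.128,0,0],[0,-0.75,-0.12,0,0],[0,-0.875,-0.1,0,0],[0,-0.98,-0.075,0,0]]'
python3 -c "
from h import *
goal()
s=snap('scene','s5')"
```

```text
clock: 8.75
tool_pos: [0.6365, -0.0198, 0.1947]
orientation: [-180.0, -0.0, -96.7]
force: [-1.7, -1.4, 2.1]
opening: 0.0088
pos [ 0.6365 -0.0198  0.1947] rpy [-1.7997e+02 -2.0000e-02 -9.6710e+01] open 8.8 F [-1.7 -1.4  2.1] t 8.75
shift [0. 0. 0.] turn 0
```

View pics/s5.png

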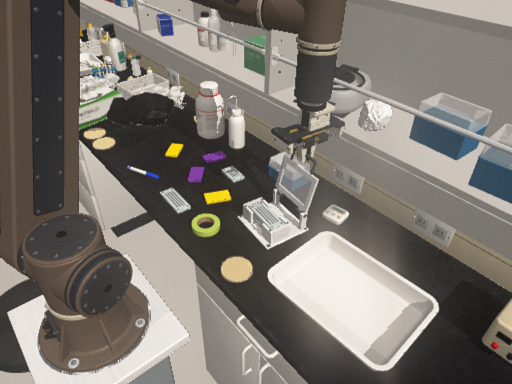

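```bash
python3 -m creep '[[0,-0.07,0.02,0,0],[0,-0.14,0.045,0,0],[0,-0.19,0.062,0,0],[0,-0.19,0.062,0,0],[0,-0.19,0.062,0,15],[0,-0.19,0.062,0,26],[0,-0.19,0.062,0,30],[0,-0.19,0.062,0,30]]'
python3 -m creep '[[0,0,-0.1,0,30],[0,0,-0.3,0,30],[0,0,-0.5,0,30],[0,0,-0.5,0,30],[0,0,-0.5,0,30],[0,0,-0.5,0,30],[0,0,-0.5,0,30],[0,0,-0.5,0,30]]'
python3 -c "
from h import *
goal(.5,0.0,.25)
s=snap('scene','s6');snap('wrist','w6')"
```

```text
clock: 9.47
tool_pos: [0.6543, -0.021, 0.1874]
orientation: [180.0, 0.0, -96.7]
force: [0.0, -0.6, 0.3]
opening: 0.0277
clock: 10.13
tool_pos: [0.6543, -0.0214, 0.237]
orientation: [179.9, -0.0, -96.7]
force: [0.9, -0.3, -0.1]
opening: 0.0301
pos [ 0.6543 -0.0214  0.237 ] rpy [ 1.7993e+02 -1.0000e-02 -9.6700e+01] open 30.1 F [ 0.9 -0.3 -0.1] t 10.13
shift [-0.033  1.558 -0.128] turn 0
```

View pics/s6.png

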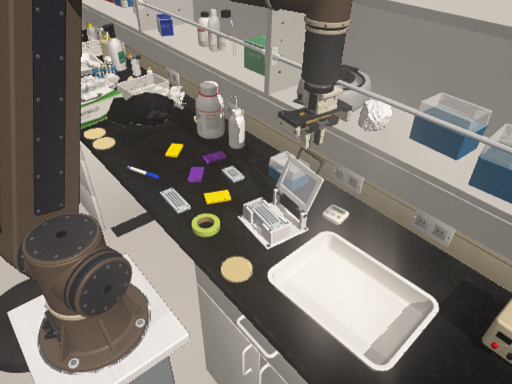

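View pics/w6.png

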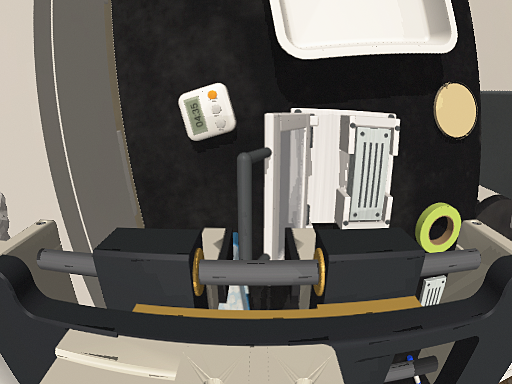

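The lid is open and leaning back. Moving over to where the wrist camera looks straight into the cell.

```bash
python3 -m creep '[[0,0.1,-0.1,0,30],[0,0.3,-0.1,0,40],[0,0.6,-0.1,0,60],[0,0.9,-0.1,0,70],[0,1,-0.1,0,70],[0,1,-0.1,0,70],[0,1,-0.1,0,70],[0,1,-0.1,0,70]]'
python3 -m creep '[[-0.2,0.2,0,0,70],[-0.5,0.5,0,0,70],[-0.7,0.6,0,0,70],[-0.8,0.6,0,0,70],[-0.8,0.6,0,0,70],[-0.8,0.6,0,0,70],[-0.8,0.6,0,0,70],[-0.8,0.6,0,0,70]]'
python3 -c "
from h import *
goal(.5,0.0,.25)
s=snap('wrist','w7');snap('top','t7')
i=s['img'][0:230,60:330]; cv2.imwrite('pics/w7c.png',cv2.resize(i,None,fx=2.6,fy=2.6,interpolation=cv2.INTER_CUBIC))
"
```

```text
clock: 10.9
tool_pos: [0.5562, -0.0097, 0.2482]
orientation: [-179.9, 0.0, -96.7]
force: [-0.4, 1.1, -0.4]
opening: 0.0682
clock: 11.57
tool_pos: [0.5057, 0.0759, 0.2473]
orientation: [180.0, -0.0, -96.8]
force: [-0.1, -0.8, 0.7]
opening: 0.0701
pos [0.5057 0.0759 0.2473] rpy [ 1.7996e+02 -4.0000e-02 -9.6770e+01] open 70.1 F [-0.1 -0.8  0.7] t 11.57
shift [ 0.761 -0.033 -0.027] turn 0
```

View pics/w7c.png

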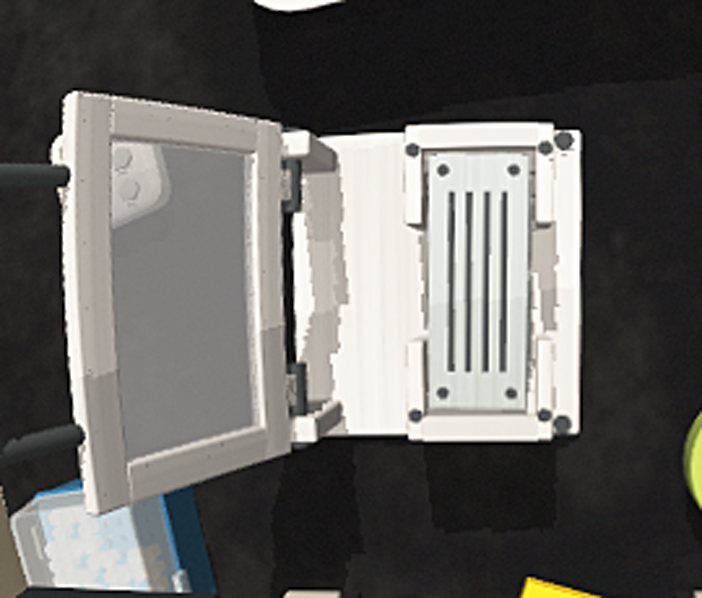

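View pics/t7.png

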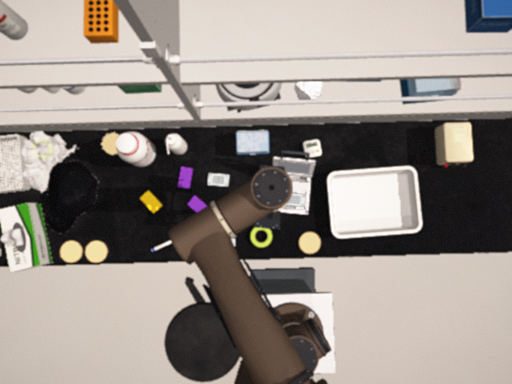

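The long used plate sits on top, corner pixels in the full image about (225,59), (264,59), (262,158), (225,157). Computing its pose.

Run:
```python
from h import *
s=snap('wrist')
def P(pts,z):
    Q=np.array([onplane(s,60+u/2.6,v/2.6,z,True) for u,v in pts])[:,:2]; return Q
for n,pts,z in [('plate',[(430,153),(530,153),(525,411),(428,409)],.048),('nest',[(405,123),(553,125),(553,440),(407,438)],.05),('base',[(581,130),(580,438)],.006)]:
    Q=P(pts,z); print(n,Q.round(4).tolist(),'c',Q.mean(0).round(4))
    if len(Q)==4:
        y=(Q[2]+Q[3]-Q[0]-Q[1])/2; x=(Q[0]+Q[3]-Q[1]-Q[2])/2
        print(' len',np.linalg.norm(y).round(4),np.linalg.norm(x).round(4),'yaw',(np.degrees(np.arctan2(y[1],y[0]))-90).round(2))
```

```text
plate [[0.5277, -0.0642], [0.4826, -0.0582], [0.4989, 0.0612], [0.5439, 0.0547]] c [ 0.5133 -0.0016]
 len 0.1202 0.0455 yaw -7.79
nest [[0.5372, -0.0799], [0.4708, -0.07], [0.4874, 0.076], [0.5556, 0.0668]] c [ 0.5127 -0.0018]
 len 0.1474 0.068 yaw -6.83
base [[0.4537, -0.0748], [0.472, 0.0858]] c [0.4629 0.0055]
```

```bash
python3 -c "
from h import *
goal(.5133,-.0016,.15,-97.3)"
```

```text
pos [0.5054 0.076  0.2475] rpy [ 1.7998e+02 -2.0000e-02 -9.6770e+01] open 70.0 F [-0.3 -0.8 -0.7] t 11.72
shift [ 0.761 -0.17   0.975] turn 0.0029
```

```bash
python3 -m creep '[[0.2,0,0.1,0.003,66],[0.5,-0.1,0.3,0.003,62],[0.76,-0.17,0.6,0.003,62],[0.76,-0.17,0.8,0.003,62],[0.76,-0.17,0.97,0.003,62],[0.76,-0.17,0.97,0.003,62],[0.76,-0.17,0.97,0.003,62],[0.76,-0.17,0.97,0.003,62]]'
python3 -c "
from h import *
s=snap('wrist','w8')
goal(.5133,-.0016,.039,-97.3)"
```

```text
clock: 12.38
tool_pos: [0.514, -0.0007, 0.1518]
orientation: [-179.9, 0.0, -97.2]
force: [0.5, -0.1, -0.3]
opening: 0.0622
pos [ 5.142e-01 -5.000e-04  1.521e-01] rpy [-1.7989e+02  4.0000e-02 -9.7220e+01] open 62.3 F [-0.1  0.   1.1] t 12.43
shift [0.013 0.009 1.131] turn 0.0005
```

View pics/w8.png

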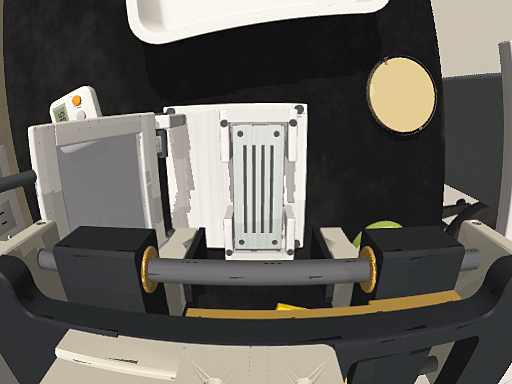

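```bash
python3 -m creep '[[0.01,0.01,0.15,0,62],[0.01,0.01,0.4,0,62],[0.01,0.01,0.65,0,62],[0.01,0.01,0.85,0,62],[0.01,0.01,1,0,62],[0.01,0.01,1,0,62],[0.01,0.01,1,0,62],[0.01,0.01,1,0,62]]'
python3 -m creep '[[0,0,0.05,0,62],[0,0,0.1,0,62],[0,0,0.13,0,62],[0,0,0.13,0,62],[0,0,0.13,0,50],[0,0,0.13,0,40],[0,0,0.13,0,30],[0,0,0.13,0,30]]'
python3 -m creep '[[0,0,0,0,30],[0,0,0,0,30],[0,0,0,0,30],[0,0,0,0,30],[0,0,0,0,30],[0,0,0,0,30],[0,0,0,0,30],[0,0,0,0,30]]'
python3 -c "
from h import *
goal(.5133,-.0016,.039,-97.3)"
```

```text
clock: 13.1
tool_pos: [0.5133, -0.0012, 0.0522]
orientation: [-179.9, 0.0, -97.2]
force: [0.9, -0.2, 0.3]
opening: 0.0622
clock: 13.77
tool_pos: [0.5123, -0.0016, 0.0378]
orientation: [-180.0, 0.0, -97.2]
force: [0.5, 0.1, -0.6]
opening: 0.0454
clock: 14.43
tool_pos: [0.5123, -0.0016, 0.0378]
orientation: [-180.0, 0.0, -97.2]
force: [1.3, -0.2, 2.3]
opening: 0.0454
pos [ 0.5123 -0.0016  0.0378] rpy [-1.7998e+02  1.0000e-02 -9.7240e+01] open 45.4 F [ 1.3 -0.2  2.3] t 14.43
shift [-0.001 -0.01  -0.012] turn 0.0003
```

Gripped at 45.4 mm, the plate's width. Lifting.

```bash
python3 -m creep '[[0,0,-0.05,0,30],[0,0,-0.1,0,30],[0,0,-0.2,0,30],[0,0,-0.4,0,30],[0,0,-0.6,0,30],[0,0,-0.8,0,30],[0,0,-1,0,30],[0,0,-1,0,30]]'
python3 -c "
from h import *
s=snap('scene','s9');i=s['img'][100:280,180:380]; cv2.imwrite('pics/s9c.png',cv2.resize(i,None,fx=3.3,fy=3.3,interpolation=cv2.INTER_CUBIC))
goal(.455,-.33,.17,-92)"
```

```text
clock: 15.1
tool_pos: [0.5141, -0.0013, 0.1424]
orientation: [-179.7, 0.1, -97.2]
force: [1.1, -0.5, -1.0]
opening: 0.0456
pos [ 0.5132 -0.0013  0.1404] rpy [-1.7977e+02  1.1000e-01 -9.7240e+01] open 45.7 F [ 0.5 -0.1 -1.5] t 15.15
shift [ 3.333  0.162 -0.303] turn -0.0291
```

View pics/s9c.png

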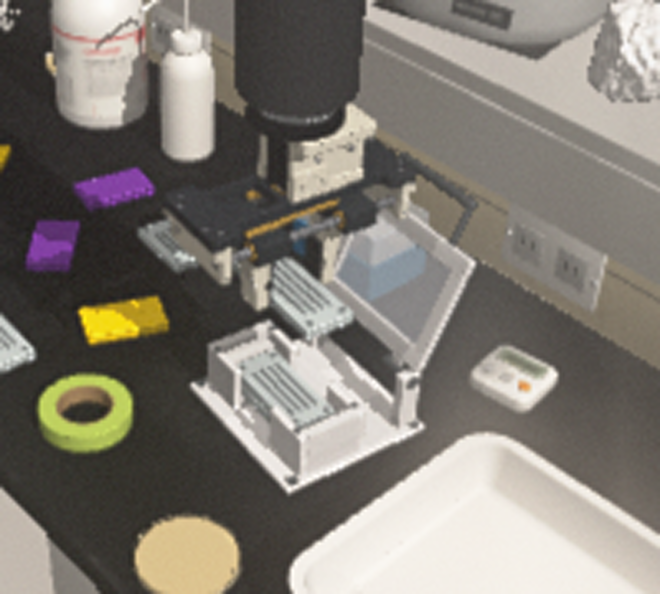

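A shorter used plate is visible underneath. Carrying the long one over to the tray.

```bash
python3 -m creep '[[0.2,0.05,-0.1,0,30],[0.4,0.1,-0.2,0,30],[0.6,0.15,-0.3,0,30],[0.8,0.16,-0.3,0,30],[1,0.16,-0.3,0,30],[1,0.16,-0.3,0,30],[1,0.16,-0.3,0,30],[1,0.16,-0.3,0,30]]'
python3 -m creep '[[0.2,0,0,0,30],[0.4,0,0,0,30],[0.6,0,0,0,30],[0.8,0,0,0,30],[1,0,0,0,30],[1,0,0,0,30],[1,0,0,0,30],[1,0,0,0,30]]'
python3 -m creep '[[0.2,0,0,-0.01,30],[0.4,0,0,-0.02,30],[0.6,0,0,-0.03,30],[0.8,0,0,-0.03,30],[1,0,0,-0.03,30],[1,0,0,-0.03,30],[1,0,0,-0.03,30],[1,0,0,-0.03,30]]'
python3 -c "
from h import *
s=snap('scene','s10')
goal(.455,-.33,.03,-92)"
```

```text
clock: 15.82
tool_pos: [0.4831, -0.0988, 0.1673]
orientation: [179.9, -0.0, -97.3]
force: [-0.4, -0.0, -2.1]
opening: 0.0459
clock: 16.48
tool_pos: [0.471, -0.1974, 0.1674]
orientation: [180.0, 0.0, -97.2]
force: [0.3, -0.1, -1.7]
opening: 0.0454
clock: 17.15
tool_pos: [0.4586, -0.2964, 0.1675]
orientation: [180.0, 0.0, -91.8]
force: [-0.7, 0.5, -1.5]
opening: 0.0456
pos [ 0.4586 -0.2963  0.1676] rpy [ 1.7999e+02  1.0000e-02 -9.1790e+01] open 45.6 F [ 0.7  0.9 -1.3] t 17.2
shift [0.339 0.026 1.376] turn 0.0012
```

View pics/s10.png

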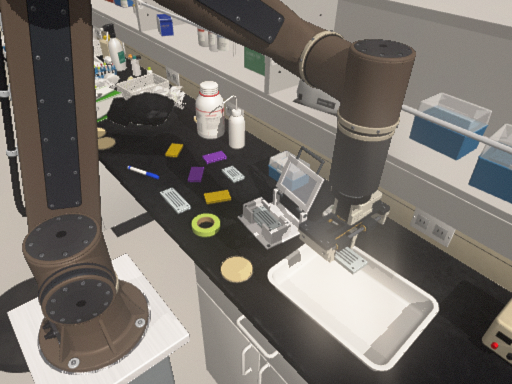

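```bash
python3 -m creep '[[0.1,0,0.1,0,30],[0.2,0,0.3,0,30],[0.34,0,0.5,0,30],[0.34,0,0.7,0,30],[0.34,0,0.9,0,30],[0.34,0,1,0,30],[0.34,0,1,0,30],[0.34,0,1,0,30]]'
python3 -m creep '[[0,0,0.1,0,30],[0,0,0.2,0,30],[0,0,0.35,0,30],[0,0,0.45,0,30],[0,0,0.55,0,30],[0,0,0.55,0,30],[0,0,0.55,0,56],[0,0,0.55,0,60]]'
python3 -c "
from h import *
goal()"
```

```text
clock: 17.87
tool_pos: [0.4573, -0.3311, 0.0675]
orientation: [179.9, 0.0, -91.8]
force: [0.7, 0.2, -0.8]
opening: 0.0453
clock: 18.53
tool_pos: [0.4579, -0.3315, 0.0132]
orientation: [-180.0, -0.0, -91.8]
force: [-0.2, -0.5, 0.5]
opening: 0.0539
pos [ 0.4579 -0.3315  0.0132] rpy [-1.7996e+02 -3.0000e-02 -9.1820e+01] open 53.9 F [-0.2 -0.5  0.5] t 18.53
shift [0. 0. 0.] turn 0
```

```bash
python3 -m creep '[[0,0,0,0,62],[0,0,-0.05,0,62],[0,0,-0.2,0,62],[0,0,-0.4,0,62],[0,0,-0.7,0,62],[0,0,-1,0,62],[-0.2,0,-1,0,62],[-0.4,0,-1,0,62]]'
python3 -m creep '[[-0.3,0,-0.2,0.01,62],[-0.6,0,-0.5,0.02,62],[-0.9,0,-0.7,0.03,62],[-1,0,-0.8,0.03,62],[-1,-0.1,-0.8,0.03,62],[-1,-0.2,-0.8,0.03,62],[-1,-0.2,-0.8,0.03,62],[-1,-0.2,-0.8,0.03,62]]'
python3 -m creep '[[-0.3,0,0,0,62],[-0.6,0,0,0,62],[-0.9,0,0,0,62],[-1,0,0,0,62],[-1,0,0,0,62],[-1,0,0,0,62],[-1,0,0,0,62],[-1,0,0,0,62]]'
python3 -c "
from h import *
s=snap('top','t11')
goal(.513,.07,.2,-97.3)"
```

```text
clock: 19.2
tool_pos: [0.4601, -0.2919, 0.1158]
orientation: [-179.7, -0.1, -91.9]
force: [-0.8, 1.5, -0.9]
opening: 0.0621
clock: 19.87
tool_pos: [0.4818, -0.1925, 0.1916]
orientation: [179.9, -0.0, -97.3]
force: [-0.1, 0.7, -0.6]
opening: 0.0622
clock: 20.53
tool_pos: [0.4941, -0.0938, 0.1923]
orientation: [180.0, -0.0, -97.3]
force: [-0.6, -0.6, 0.7]
opening: 0.0619
pos [ 0.4941 -0.0938  0.1924] rpy [ 1.7996e+02 -1.0000e-02 -9.7330e+01] open 62.2 F [-0.4  0.4 -0.1] t 20.58
shift [-1.648  0.021 -0.077] turn -0.0001
```

View pics/t11.png

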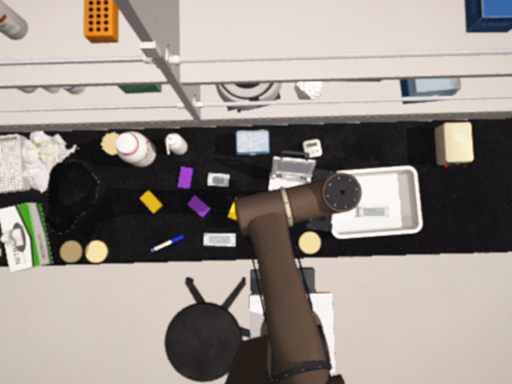

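The long used plate lies in the tray at top px (373,212), and the new plates are unmoved. Going back over the cell to look at what is left in it.

```bash
python3 -m creep '[[-0.3,0,-0.1,0,62],[-0.6,0,-0.2,0,62],[-0.9,0,-0.2,0,62],[-1,0,-0.2,0,62],[-1,0,-0.2,0,62],[-1,0,-0.2,0,62],[-1,0,-0.2,0,62],[-1,0,-0.2,0,62]]'
python3 -m creep '[[-0.3,0,0,0,62],[-0.5,0,0,0,62],[-0.6,0,0,0,62],[-0.6,0,0,0,62],[-0.6,0,0,0,62],[-0.6,0,0,0,62],[-0.6,0,0,0,62],[-0.6,0,0,0,62]]'
python3 -c "
from h import *
s=snap('wrist','w12')
i=s['img'][30:240,130:330]; cv2.imwrite('pics/w12c.png',cv2.resize(i,None,fx=2.8,fy=2.8,interpolation=cv2.INTER_CUBIC))
goal(.513,-.0016,.12,-97.3)"
```

```text
clock: 21.25
tool_pos: [0.5067, 0.0053, 0.2125]
orientation: [180.0, -0.0, -97.3]
force: [-0.3, -0.2, -0.3]
opening: 0.0623
clock: 21.92
tool_pos: [0.5144, 0.0652, 0.2127]
orientation: [180.0, -0.0, -97.3]
force: [-0.2, -0.1, 0.1]
opening: 0.062
pos [0.5145 0.0653 0.2127] rpy [180.    -0.   -97.29] open 62.3 F [-0.2 -0.1  0.5] t 21.97
shift [ 0.665 -0.07   0.927] turn 0.0001
```

View pics/w12c.png

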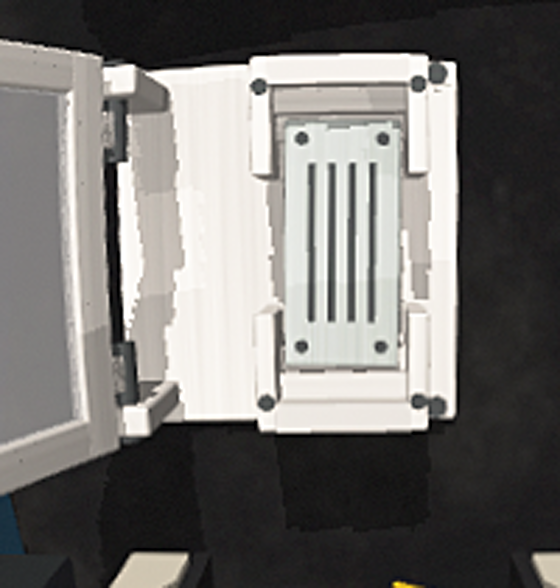

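```bash
cat >> h.py <<'E'
def quad(s,pts,z,off=(0,0),f=1.0,fish=True):
    "corners: far-left, far-right, near-right, near-left in the wrist view"
    Q=np.array([onplane(s,off[0]+u/f,off[1]+v/f,z,fish) for u,v in pts])[:,:2]
    y=(Q[2]+Q[3]-Q[0]-Q[1])/2; x=(Q[0]+Q[3]-Q[1]-Q[2])/2
    print('c',Q.mean(0).round(4),'len',np.linalg.norm(y).round(4),np.linalg.norm(x).round(4),'yaw y',(np.degrees(np.arctan2(y[1],y[0]))).round(2),'yaw x',np.degrees(np.arctan2(x[1],x[0])).round(2))
E
python3 - <<'E'
from h import *
s=snap('wrist')
quad(s,[(287,122),(400,123),(400,366),(287,370)],.037,(130,30),2.8)
quad(s,[(250,57),(427,57),(430,430),(258,432)],.05,(130,30),2.8)
E
```

```text
c [ 5.122e-01 -1.000e-04] len 0.0994 0.0452 yaw y 82.59 yaw x -6.67
c [ 0.5127 -0.001 ] len 0.1473 0.0679 yaw y 83.42 yaw x -7.17
```

It is the used mid plate (99 mm), centre (0.512, 0). Descending to TCP z about 0.028.

```bash
python3 -m creep '[[0.2,-0.02,0.1,0,62],[0.4,-0.05,0.3,0,62],[0.65,-0.06,0.6,0,62],[0.65,-0.06,0.8,0,62],[0.65,-0.06,0.97,0,62],[0.65,-0.06,0.97,0,62],[0.65,-0.06,0.97,0,62],[0.65,-0.06,0.97,0,62]]'
python3 -c "
from h import *
goal(.5125,-.0004,.0285,-97.2)"
```

```text
clock: 22.68
tool_pos: [0.5131, 0.0009, 0.1168]
orientation: [-179.9, 0.0, -97.2]
force: [-0.7, 0.3, 0.5]
opening: 0.0621
pos [0.5131 0.0009 0.1168] rpy [-1.7993e+02  1.0000e-02 -9.7220e+01] open 62.1 F [-0.7  0.3  0.5] t 22.68
shift [0.014 0.006 0.882] turn -0.0001
```

```bash
python3 -m creep '[[0.01,0.01,0.1,0,62],[0.01,0.01,0.3,0,62],[0.01,0.01,0.5,0,62],[0.01,0.01,0.7,0,62],[0.01,0.01,0.8,0,62],[0.01,0.01,0.87,0,62],[0.01,0.01,0.87,0,62],[0.01,0.01,0.87,0,62]]'
python3 -m creep '[[0,0,0,0,50],[0,0,0,0,40],[0,0,0,0,30],[0,0,0,0,30],[0,0,0,0,30],[0,0,0,0,30],[0,0,0,0,30],[0,0,0,0,30]]'
python3 -c "
from h import *
goal(.5125,-.0004,.0285,-97.2)"
```

```text
clock: 23.35
tool_pos: [0.5117, 0.0, 0.0291]
orientation: [-180.0, 0.0, -97.2]
force: [0.6, -0.8, -0.4]
opening: 0.0617
clock: 24.02
tool_pos: [0.512, 0.0001, 0.0295]
orientation: [-179.9, 0.0, -97.2]
force: [-0.4, 1.0, 6.6]
opening: 0.0454
pos [5.12e-01 1.00e-04 2.95e-02] rpy [-1.7991e+02  4.0000e-02 -9.7220e+01] open 45.4 F [-0.4  1.   6.6] t 24.02
shift [ 0.004 -0.006  0.01 ] turn -0.0001
```

```bash
python3 -m creep '[[0,0,-0.05,0,30],[0,0,-0.1,0,30],[0,0,-0.2,0,30],[0,0,-0.4,0,30],[0,0,-0.6,0,30],[0,0,-0.8,0,30],[0,0,-1,0,30],[0,0,-1,0,30]]'
python3 -c "
from h import *
s=snap('scene','s13');i=s['img'][100:280,180:380]; cv2.imwrite('pics/s13c.png',cv2.resize(i,None,fx=3.3,fy=3.3,interpolation=cv2.INTER_CUBIC))
goal(.525,-.33,.17,-92)"
```

```text
clock: 24.68
tool_pos: [0.5129, 0.0002, 0.1332]
orientation: [-179.7, 0.1, -97.2]
force: [0.7, -0.8, -0.7]
opening: 0.0454
pos [5.120e-01 1.000e-04 1.313e-01] rpy [-1.7981e+02  1.0000e-01 -9.7240e+01] open 45.5 F [ 0.1 -0.4 -1.7] t 24.73
shift [ 3.258 -0.546 -0.391] turn -0.0291
```

View pics/s13c.png

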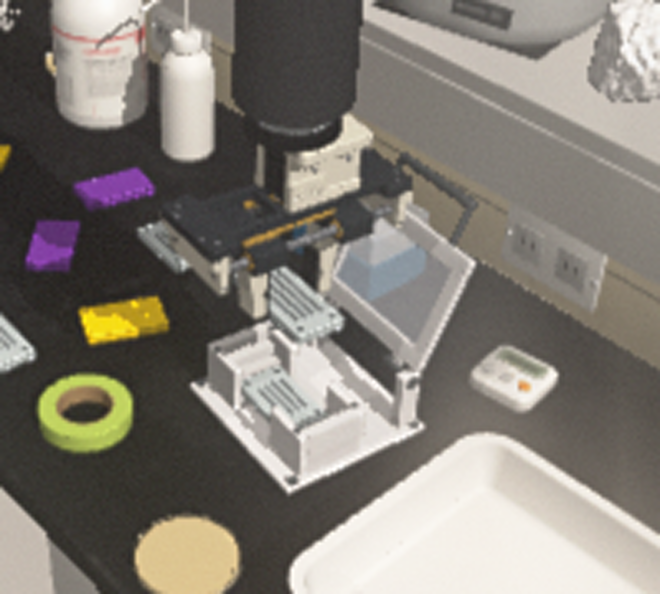

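The mid plate is up and the short used plate remains in the cell. Carrying the mid plate to the tray.

```bash
python3 -m creep '[[0.2,0,-0.1,0,30],[0.4,0,-0.2,0,30],[0.6,0,-0.35,0,30],[0.8,0,-0.4,0,30],[1,0,-0.4,0,30],[1,0,-0.4,0,30],[1,0,-0.4,0,30],[1,0,-0.4,0,30]]'
python3 -m creep '[[0.2,0,0,0,30],[0.4,0,0,0,30],[0.6,0,0,0,30],[0.8,-0.1,0,0,30],[1,-0.2,0,0,30],[1,-0.2,0,0,30],[1,-0.2,0,0,30],[1,-0.2,0,0,30]]'
python3 -m creep '[[0.2,-0.1,0,-0.01,30],[0.4,-0.2,0,-0.02,30],[0.6,-0.3,0,-0.03,30],[0.8,-0.35,0,-0.03,30],[1,-0.35,0,-0.03,30],[1,-0.35,0,-0.03,30],[1,-0.35,0,-0.03,30],[1,-0.35,0,-0.03,30]]'
python3 -c "
from h import *
goal(.525,-.33,.015,-92)"
```

```text
clock: 25.4
tool_pos: [0.4979, -0.0993, 0.1681]
orientation: [179.9, -0.0, -97.3]
force: [0.5, 0.4, -1.9]
opening: 0.0456
clock: 26.07
tool_pos: [0.5055, -0.2004, 0.1681]
orientation: [179.9, 0.0, -97.2]
force: [-0.1, 0.2, -1.5]
opening: 0.0458
clock: 26.73
tool_pos: [0.5278, -0.3036, 0.1685]
orientation: [180.0, 0.0, -91.8]
force: [0.2, 0.1, -1.1]
opening: 0.0458
pos [ 0.5278 -0.3036  0.1685] rpy [ 1.7998e+02  2.0000e-02 -9.1810e+01] open 45.8 F [ 0.2  0.1 -1.1] t 26.73
shift [0.265 0.019 1.535] turn 0.001
```

```bash
python3 -m creep '[[0.1,0,0.1,0,30],[0.2,-0.03,0.3,0,30],[0.27,-0.03,0.5,0,30],[0.27,-0.03,0.7,0,30],[0.27,-0.03,0.9,0,30],[0.27,-0.03,1,0,30],[0.27,-0.03,1,0,30],[0.27,-0.03,1,0,30]]'
python3 -m creep '[[0,0,0.1,0,30],[0,0,0.2,0,30],[0,0,0.35,0,30],[0,0,0.45,0,30],[0,0,0.5,0,30],[0,0,0.5,0,30],[0,0,0.5,0,52],[0,0,0.5,0,54]]'
python3 -m creep '[[0,0,0,0,56],[0,0,0,0,56],[0,0,-0.1,0,56],[0,0,-0.3,0,62],[0,0,-0.6,0,62],[0,0,-0.9,0,62],[-0.2,0,-1,0,62],[-0.4,0,-1,0,62]]'
python3 -m creep '[[-0.3,0.1,-0.2,0.01,62],[-0.6,0.2,-0.5,0.02,62],[-0.9,0.3,-0.7,0.03,62],[-1,0.3,-0.8,0.03,62],[-1,0.3,-0.8,0.03,62],[-1,0.3,-0.8,0.03,62],[-1,0.3,-0.8,0.03,62],[-1,0.3,-0.8,0.03,62]]'
python3 -c "
from h import *
snap('top','t14')
goal(.513,.07,.2,-97.2)"
```

```text
clock: 27.4
tool_pos: [0.5301, -0.3315, 0.0686]
orientation: [179.9, -0.0, -91.8]
force: [-0.3, 0.3, 0.2]
opening: 0.045
clock: 28.07
tool_pos: [0.5308, -0.332, 0.0194]
orientation: [-179.9, -0.0, -91.8]
force: [-0.1, 0.9, 1.0]
opening: 0.052
clock: 28.73
tool_pos: [0.5335, -0.2928, 0.1235]
orientation: [-179.6, -0.1, -91.9]
force: [0.2, 0.4, -1.2]
opening: 0.062
clock: 29.4
tool_pos: [0.5041, -0.1915, 0.1978]
orientation: [179.9, -0.0, -97.3]
force: [0.3, 0.1, -0.8]
opening: 0.0618
pos [ 0.5041 -0.1916  0.1976] rpy [ 1.7989e+02 -1.0000e-02 -9.7300e+01] open 62.2 F [ 1.   0.4 -0. ] t 29.45
shift [-2.606  0.244 -0.024] turn -0.0005
```

View pics/t14.png

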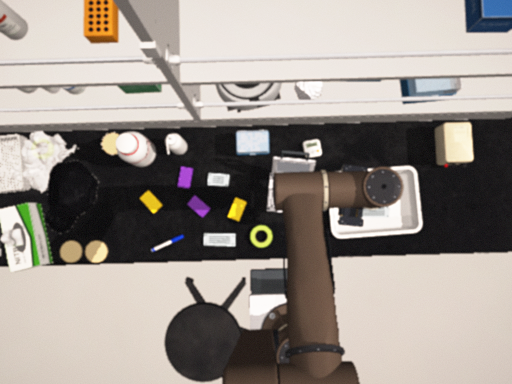

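```bash
python3 -m creep '[[-0.3,0,0,0,62],[-0.6,0.1,0,0,62],[-0.9,0.2,0,0,62],[-1,0.24,0,0,62],[-1,0.24,0,0,62],[-1,0.24,0,0,62],[-1,0.24,0,0,62],[-1,0.24,0,0,62]]'
python3 -m creep '[[-0.3,0,0,0,62],[-0.6,0,0,0,62],[-0.9,0,0,0,62],[-1,0,0,0,62],[-1,0,0,0,62],[-1,0,0,0,62],[-1,0,0,0,62],[-1,0,0,0,62]]'
python3 -m creep '[[-0.3,0,0,0,62],[-0.5,0,0,0,62],[-0.6,0,0,0,62],[-0.6,0,0,0,62],[-0.6,0,0,0,62],[-0.6,0,0,0,62],[-0.6,0,0,0,62],[-0.6,0,0,0,62]]'
python3 -c "
from h import *
s=snap('wrist','w15');snap('top','t15')
i=s['img'][30:240,130:330]; cv2.imwrite('pics/w15c.png',cv2.resize(i,None,fx=2.8,fy=2.8,interpolation=cv2.INTER_CUBIC))
goal(.513,-.0016,.12,-97.2)"
```

```text
clock: 30.12
tool_pos: [0.4935, -0.0896, 0.1983]
orientation: [180.0, -0.0, -97.3]
force: [-0.2, 0.4, -0.0]
opening: 0.062
clock: 30.78
tool_pos: [0.5058, 0.0094, 0.1986]
orientation: [180.0, -0.0, -97.3]
force: [-0.7, -0.0, -0.9]
opening: 0.0622
clock: 31.45
tool_pos: [0.5134, 0.0693, 0.1987]
orientation: [180.0, -0.0, -97.3]
force: [1.3, -0.3, -0.1]
opening: 0.0621
pos [0.5135 0.0696 0.1987] rpy [-180.      0.    -97.28] open 61.9 F [ 0.1 -1.4  0.1] t 31.55
shift [ 0.706 -0.085  0.787] turn -0.0004
```

View pics/w15c.png

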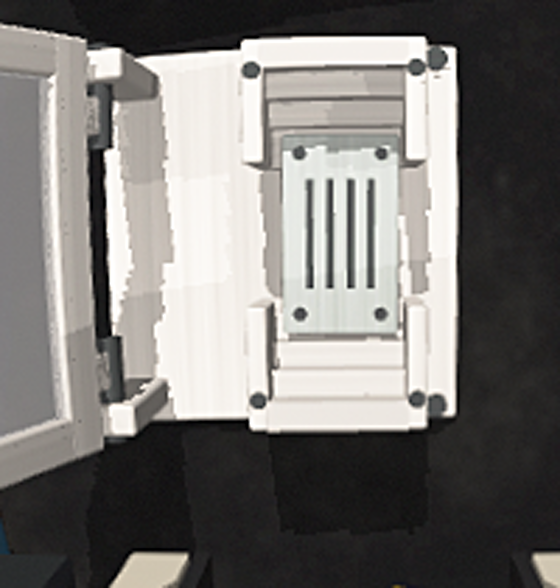

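View pics/t15.png

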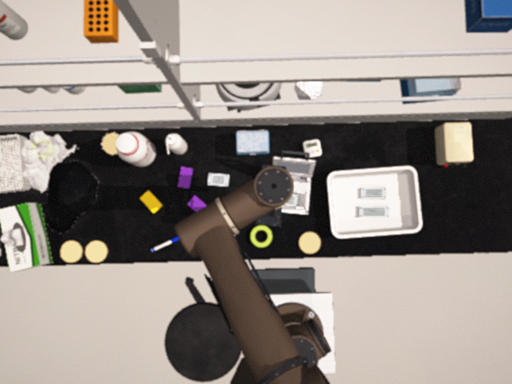

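Two plates lie flat in the tray. The short used plate is at crop px (285..398, 135..336); computing its centre and the seat reference.

Run:
```python
from h import *
s=snap('wrist')
quad(s,[(284,135),(399,137),(396,333),(285,336)],.026,(130,30),2.8)
quad(s,[(242,38),(425,38),(428,430),(250,432)],.05,(130,30),2.8)
```

```text
c [ 5.116e-01 -1.000e-04] len 0.0794 0.0447 yaw y 82.31 yaw x -7.23
c [ 0.5128 -0.001 ] len 0.1482 0.0673 yaw y 83.36 yaw x -7.25
```

```bash
python3 -m creep '[[0.2,-0.02,0.1,0,62],[0.4,-0.04,0.3,0,62],[0.7,-0.06,0.6,0,62],[0.7,-0.06,0.8,0,62],[0.7,-0.06,0.95,0,62],[0.7,-0.06,1,0,62],[0.7,-0.06,1,0,62],[0.7,-0.06,1,0,62]]'
python3 -m creep '[[0,0,0.15,0,62],[0,0,0.3,0,62],[0,0,0.45,0,62],[0,0,0.6,0,62],[0,0,0.6,0,62],[0,0,0.6,0,62],[0,0,0.6,0,62],[0,0,0.6,0,62]]'
python3 -c "
from h import *
goal(.511,-.0004,.019,-97.2)"
```

```text
clock: 32.27
tool_pos: [0.5112, 0.0001, 0.0992]
orientation: [-180.0, -0.0, -97.2]
force: [0.5, 0.9, 0.0]
opening: 0.0625
clock: 32.93
tool_pos: [0.5117, 0.0003, 0.0401]
orientation: [-179.9, 0.1, -97.2]
force: [-0.5, 0.0, 0.0]
opening: 0.0622
pos [5.117e-01 3.000e-04 4.010e-02] rpy [-1.7988e+02  6.0000e-02 -9.7220e+01] open 62.2 F [-0.5  0.   0. ] t 32.93
shift [0.008 0.007 0.211] turn -0.0001
```

```bash
python3 -m creep '[[0,0.01,0.05,0,62],[0,0.01,0.1,0,62],[0,0.01,0.15,0,62],[0,0.01,0.2,0,62],[0,0.01,0.2,0,62],[0,0.01,0.2,0,62],[0,0.01,0.2,0,62],[0,0.01,0.2,0,62]]'
python3 -m creep '[[0,0,0,0,50],[0,0,0,0,40],[0,0,0,0,30],[0,0,0,0,30],[0,0,0,0,30],[0,0,0,0,30],[0,0,0,0,30],[0,0,0,0,30]]'
python3 -c "
from h import *
goal(.511,-.0004,.019,-97.2)
s=snap('scene','s16');i=s['img'][100:280,180:380]; cv2.imwrite('pics/s16c.png',cv2.resize(i,None,fx=3.3,fy=3.3,interpolation=cv2.INTER_CUBIC))"
```

```text
clock: 33.6
tool_pos: [0.5099, 0.0001, 0.0188]
orientation: [-180.0, 0.0, -97.2]
force: [0.6, 0.3, -1.1]
opening: 0.062
clock: 34.27
tool_pos: [0.5109, 0.0003, 0.0191]
orientation: [-179.9, 0.0, -97.2]
force: [4.1, -1.1, 1.1]
opening: 0.0454
pos [5.109e-01 3.000e-04 1.910e-02] rpy [-1.7988e+02  4.0000e-02 -9.7220e+01] open 45.4 F [ 4.1 -1.1  1.1] t 34.27
shift [ 0.007 -0.002  0.001] turn -0.0001
```

View pics/s16c.png

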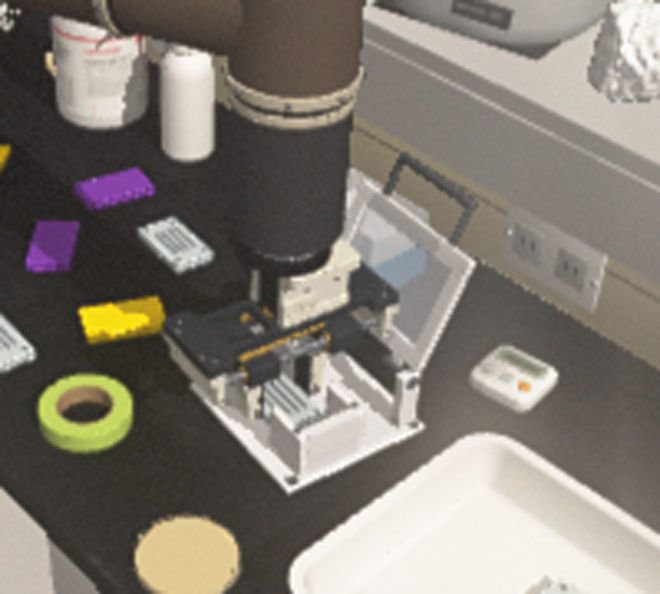

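No contact with the lid at this depth. Lifting the short plate; I'll lay it on top of the long used plate in the tray.

```bash
python3 -m creep '[[0,0,-0.05,0,30],[0,0,-0.1,0,30],[0,0,-0.2,0,30],[0,0,-0.4,0,30],[0,0,-0.6,0,30],[0,0,-0.8,0,30],[0,0,-1,0,30],[0,0,-1,0,30]]'
python3 -m creep '[[0.2,0.05,-0.2,0,30],[0.4,0.1,-0.35,0,30],[0.6,0.15,-0.4,0,30],[0.8,0.16,-0.4,0,30],[1,0.16,-0.4,0,30],[1,0.16,-0.4,0,30],[1,0.16,-0.4,0,30],[1,0.16,-0.4,0,30]]'
python3 -m creep '[[0.2,0,0,0,30],[0.4,0,0,0,30],[0.6,0,0,0,30],[0.8,0,0,0,30],[1,0,0,0,30],[1,0,0,0,30],[1,0,0,0,30],[1,0,0,0,30]]'
python3 -m creep '[[0.2,0,0,-0.01,30],[0.4,0,0,-0.02,30],[0.6,0,0,-0.03,30],[0.8,0,0,-0.03,30],[1,0,0,-0.03,30],[1,0,0,-0.03,30],[1,0,0,-0.03,30],[1,0,0,-0.03,30]]'
python3 -c "
from h import *
goal(.457,-.33,.022,-92)"
```

```text
clock: 34.98
tool_pos: [0.5107, 0.0003, 0.1219]
orientation: [-179.8, 0.1, -97.2]
force: [0.8, -0.4, -0.1]
opening: 0.0455
clock: 35.65
tool_pos: [0.4805, -0.0971, 0.158]
orientation: [179.9, -0.0, -97.3]
force: [-0.4, 0.1, -1.1]
opening: 0.0455
clock: 36.32
tool_pos: [0.4686, -0.1957, 0.1583]
orientation: [180.0, 0.0, -97.2]
force: [-0.5, 0.0, -1.3]
opening: 0.0457
clock: 36.98
tool_pos: [0.4562, -0.2947, 0.1585]
orientation: [180.0, 0.0, -91.8]
force: [-0.2, 0.2, -0.4]
opening: 0.0455
pos [ 0.4562 -0.2947  0.1585] rpy [ 1.7999e+02  2.0000e-02 -9.1810e+01] open 45.5 F [-0.2  0.2 -0.4] t 36.98
shift [ 0.353 -0.02   1.365] turn 0.001
```

```bash
python3 -m creep '[[0.1,0,0.1,0,30],[0.2,-0.02,0.3,0,30],[0.35,-0.02,0.5,0,30],[0.35,-0.02,0.7,0,30],[0.35,-0.02,0.9,0,30],[0.35,-0.02,1,0,30],[0.35,-0.02,1,0,30],[0.35,-0.02,1,0,30]]'
python3 -m creep '[[0,0,0.1,0,30],[0,0,0.2,0,30],[0,0,0.3,0,30],[0,0,0.36,0,30],[0,0,0.36,0,30],[0,0,0.36,0,30],[0,0,0.36,0,52],[0,0,0.36,0,54]]'
python3 -m creep '[[0,0,0,0,56],[0,0,0,0,56],[0,0,-0.1,0,56],[0,0,-0.3,0,62],[0,0,-0.6,0,62],[0,0,-0.9,0,62],[-0.2,0,-1,0,62],[-0.4,0,-1,0,62]]'
python3 -m creep '[[-0.3,0,-0.2,0,62],[-0.6,0,-0.5,0,62],[-0.9,0,-0.7,0,62],[-1,0,-0.8,0,62],[-1,0,-0.8,0,62],[-1,0,-0.8,0,62],[-1,0,-0.8,0,62],[-1,0,-0.8,0,62]]'
python3 -m creep '[[-0.3,0,-0.2,0.01,62],[-0.6,0,-0.2,0.01,62],[-0.9,0,-0.2,0.01,62],[-1,0,-0.2,0.01,62],[-1,0,-0.2,0.01,62],[-1,0,-0.2,0.01,62],[-1,0,-0.2,0.01,62],[-1,0,-0.2,0.01,62]]'
python3 -c "
from h import *
s=snap('top','t17');i=s['img'][150:260,190:430]; cv2.imwrite('pics/t17c.png',cv2.resize(i,None,fx=3.2,fy=3.2,interpolation=cv2.INTER_CUBIC))
goal(.513,.07,.2,-97.2)"
```

```text
clock: 37.65
tool_pos: [0.457, -0.3303, 0.0585]
orientation: [179.9, 0.0, -91.8]
force: [-0.3, 0.7, 0.4]
opening: 0.0454
clock: 38.32
tool_pos: [0.4573, -0.3308, 0.0231]
orientation: [-180.0, -0.0, -91.8]
force: [-0.5, 0.5, -0.2]
opening: 0.0519
clock: 38.98
tool_pos: [0.4601, -0.2915, 0.127]
orientation: [-179.6, -0.1, -91.9]
force: [-0.7, 0.5, -0.2]
opening: 0.0622
clock: 39.65
tool_pos: [0.4607, -0.1913, 0.2018]
orientation: [179.9, 0.0, -91.9]
force: [0.0, 0.8, -0.8]
opening: 0.0619
clock: 40.32
tool_pos: [0.4644, -0.0918, 0.2222]
orientation: [179.9, -0.0, -93.7]
force: [-0.1, -1.0, -0.1]
opening: 0.0618
pos [ 0.4644 -0.0917  0.2223] rpy [ 1.7995e+02 -2.0000e-02 -9.3730e+01] open 62.5 F [ 0.1 -0.  -0.4] t 40.37
shift [-1.646 -0.38   0.222] turn 0.0193
```

View pics/t17c.png

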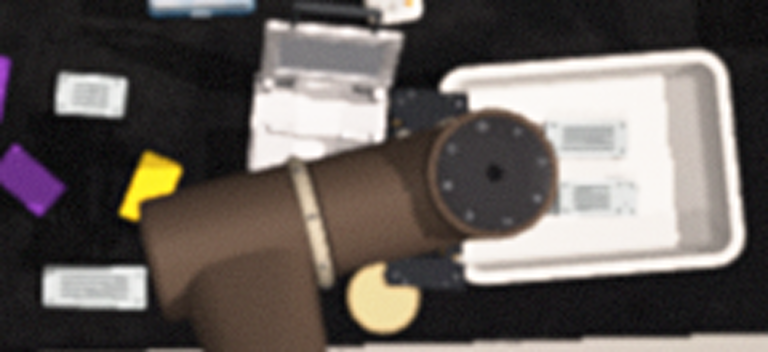

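All three used plates are in the tray. Now to the new short plate, going to a viewpoint behind it.

```bash
python3 -m creep '[[-0.3,0,0,0.005,70],[-0.6,0,0,0.01,70],[-0.9,0,0,0.018,70],[-1,0,0,0.018,70],[-1,0,0,0.018,70],[-1,0,0,0.018,70],[-1,0,0,0.018,70],[-1,0,0,0.018,70]]'
python3 -m creep '[[-0.3,0,0,0,70],[-0.6,0,0,0,70],[-0.9,-0.1,0,0,70],[-1,-0.2,0,0,70],[-1,-0.3,0,0,70],[-1,-0.3,0,0,70],[-1,-0.3,0,0,70],[-1,-0.3,0,0,70]]'
python3 -m creep '[[-0.3,-0.1,0,0,70],[-0.6,-0.2,0,0,70],[-0.9,-0.3,0,0,70],[-1,-0.3,0,0,70],[-1,-0.3,0,0,70],[-1,-0.3,0,0,70],[-1,-0.3,0,0,70],[-1,-0.3,0,0,70]]'
python3 -m creep '[[-0.3,-0.1,0,0,70],[-0.6,-0.2,0,0,70],[-0.9,-0.3,0,0,70],[-1,-0.3,0,0,70],[-1,-0.3,0,0,70],[-1,-0.3,0,0,70],[-1,-0.3,0,0,70],[-1,-0.3,0,0,70]]'
python3 -c "
from h import *
s=snap('wrist','w18')
goal(.597,.345,.2,-97)"
```

```text
clock: 41.03
tool_pos: [0.4708, 0.0081, 0.2226]
orientation: [180.0, -0.0, -96.9]
force: [1.1, 0.6, 0.5]
opening: 0.0698
clock: 41.7
tool_pos: [0.5123, 0.1034, 0.2224]
orientation: [180.0, -0.0, -97.0]
force: [0.0, -0.8, 0.1]
opening: 0.0699
clock: 42.37
tool_pos: [0.554, 0.1992, 0.223]
orientation: [-180.0, 0.0, -96.9]
force: [0.2, -0.1, 0.3]
opening: 0.0699
clock: 43.03
tool_pos: [0.596, 0.2949, 0.2232]
orientation: [-180.0, 0.0, -96.9]
force: [0.1, 0.8, 0.3]
opening: 0.0702
pos [0.5961 0.295  0.2233] rpy [-1.7998e+02  2.0000e-02 -9.6930e+01] open 69.9 F [-0.1 -0.2 -0.4] t 43.08
shift [-0.497  0.051  0.233] turn 0.0004
```

View pics/w18.png

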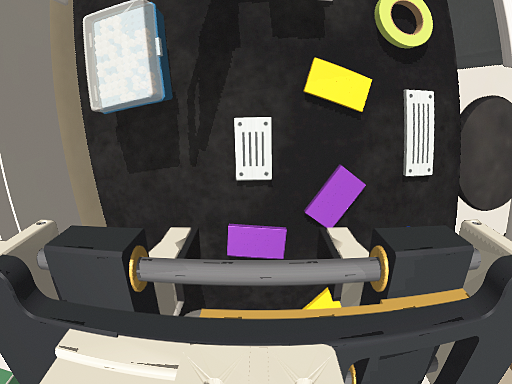

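The silver candidates in the wrist view are the small one at (253,149) and the long one at (419,132). The yellow at (338,84) and the purple at (257,241) and (335,196) are look-alikes. Measuring both silver plates and viewing an enlarged crop.

Run:
```python
from h import *
s=snap('wrist')
for n,b in [('short',(225,285,105,192)),('long',(392,450,80,185))]:
    m=silver(s,*b,th=110); c,L,W,y=rect(s,m,.01,True); print(n,c.round(4),L.round(4),W.round(4),y.round(2))
for u,v in [(342,165),(365,185),(305,212),(305,90),(371,78)]: print('corner',onplane(s,u,v,.01,True).round(3))
i=s['img'][80:220,220:450]; cv2.imwrite('pics/w19c.png',cv2.resize(i,None,fx=3.2,fy=3.2,interpolation=cv2.INTER_CUBIC))
```

```text
short [0.5997 0.269 ] 0.0796 0.046 83.53
long [0.3692 0.2689] 0.1201 0.0499 87.31
corner [0.487 0.303 0.01 ]
corner [0.456 0.334 0.01 ]
corner [0.541 0.362 0.01 ]
corner [0.527 0.203 0.01 ]
corner [0.438 0.193 0.01 ]
```

View pics/w19c.png

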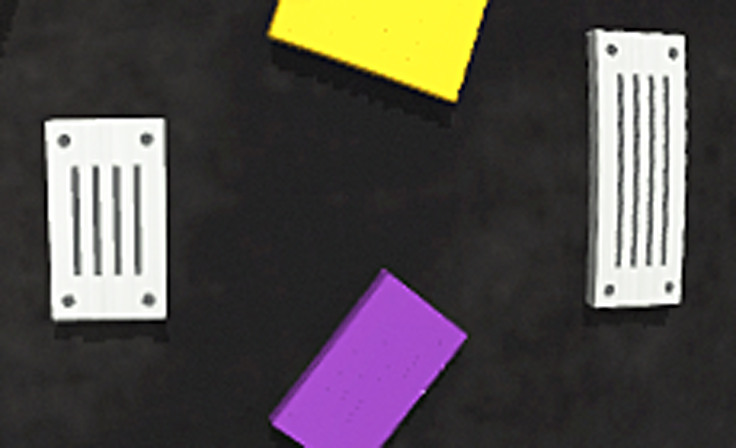

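The enlarged crop confirms it: grooved silver, 79.6 x 46 mm, at (0.5997, 0.269), yaw 83.5°. This is new_short.

```bash
python3 -c "
from h import *
goal(.5997,.269,.1,-96.5)"
```

```text
pos [0.5961 0.2952 0.2233] rpy [-1.7997e+02  3.0000e-02 -9.6930e+01] open 69.8 F [ 0.6 -0.3 -0.5] t 43.13
shift [ 0.256 -0.066  1.233] turn -0.0024
```

```bash
python3 -m creep '[[0.1,-0.02,0.1,-0.002,62],[0.2,-0.06,0.3,-0.002,62],[0.26,-0.065,0.5,-0.002,62],[0.26,-0.065,0.7,-0.002,62],[0.26,-0.065,0.9,-0.002,62],[0.26,-0.065,1,-0.002,62],[0.26,-0.065,1,-0.002,62],[0.26,-0.065,1,-0.002,62]]'
python3 -m creep '[[0,0,0.1,0,62],[0,0,0.3,0,62],[0,0,0.5,0,62],[0,0,0.7,0,62],[0,0,0.8,0,62],[0,0,0.8,0,62],[0,0,0.8,0,62],[0,0,0.8,0,62]]'
python3 -c "
from h import *
snap('wrist','w20')
goal(.5997,.269,.003,-96.5)"
```

```text
clock: 43.8
tool_pos: [0.5996, 0.2689, 0.1226]
orientation: [180.0, -0.0, -96.5]
force: [0.6, 0.3, 0.7]
opening: 0.0619
clock: 44.47
tool_pos: [0.6005, 0.2702, 0.0441]
orientation: [-179.9, 0.1, -96.5]
force: [0.0, 1.0, 0.5]
opening: 0.0619
pos [0.6005 0.2702 0.0443] rpy [-1.7989e+02  9.0000e-02 -9.6500e+01] open 62.3 F [0.2 0.3 0.2] t 44.52
shift [0.014 0.008 0.413] turn -0.0
```

View pics/w20.png

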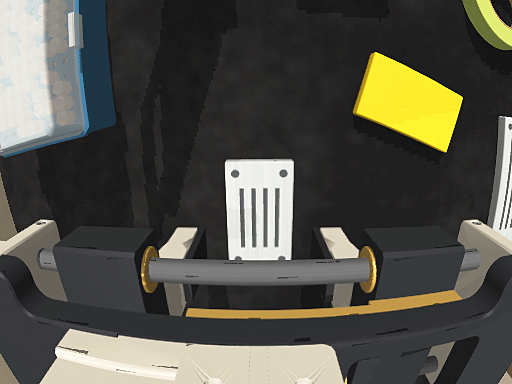

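Run:
```python
from h import *
s=snap('wrist'); o=ctrl.get_obs(); R=Rot.from_euler('xyz',o['orientation'],degrees=True).as_matrix()
for u,v,z in [(112,125,0),(88,130,.05),(0,155,.05),(2,157,.02)]:
    p=onplane(s,u,v,z,True); print(p.round(3),(R.T@(p-o['tool_pos'])).round(3))
```

```text
[0.699 0.19  0.   ] [ 0.068 -0.107  0.044]
[0.689 0.191 0.05 ] [ 0.068 -0.097 -0.006]
[0.773 0.192 0.05 ] [ 0.058 -0.18  -0.006]
[0.806 0.193 0.02 ] [ 0.053 -0.213  0.025]
```

The blue box is clear of the gripper body. Descending and gripping.

```bash
python3 -m creep '[[0.01,0.01,0.1,0,62],[0.01,0.01,0.2,0,62],[0.01,0.01,0.3,0,62],[0.01,0.01,0.38,0,62],[0.01,0.01,0.41,0,62],[0.01,0.01,0.41,0,62],[0.01,0.01,0.41,0,62],[0.01,0.01,0.41,0,62]]'
python3 -m creep '[[0,0,0,0,50],[0,0,0,0,40],[0,0,0,0,30],[0,0,0,0,30],[0,0,0,0,30],[0,0,0,0,30],[0,0,0,0,30],[0,0,0,0,30]]'
python3 -m creep '[[0,0,-0.05,0,30],[0,0,-0.1,0,30],[0,0,-0.2,0,30],[0,0,-0.4,0,30],[0,0,-0.6,0,30],[0,0,-0.8,0,30],[0,0,-1,0,30],[0,0,-1,0,30]]'
python3 -c "
from h import *
goal(.53,.1,.2,-97)
s=snap('scene','s21')"
```

```text
clock: 45.23
tool_pos: [0.5984, 0.2686, 0.0012]
orientation: [180.0, -0.0, -96.5]
force: [-0.3, 0.4, 1.2]
opening: 0.0622
clock: 45.9
tool_pos: [0.5985, 0.2686, 0.0016]
orientation: [180.0, -0.0, -96.5]
force: [-0.0, 0.1, -0.7]
opening: 0.0454
clock: 46.57
tool_pos: [0.6009, 0.2701, 0.1076]
orientation: [-179.6, 0.3, -96.5]
force: [0.8, 0.7, -0.9]
opening: 0.0455
pos [0.6009 0.2701 0.1076] rpy [-179.65    0.27  -96.47] open 45.5 F [ 0.8  0.7 -0.9] t 46.57
shift [ 1.765  0.507 -0.936] turn 0.0029
```

View pics/s21.png

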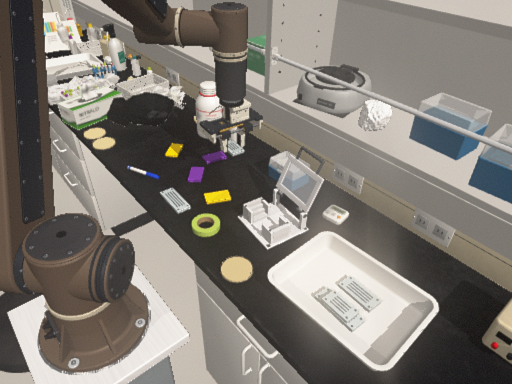

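```bash
python3 -m creep '[[0,0.1,-0.2,0,30],[0.2,0.2,-0.4,0,30],[0.4,0.3,-0.6,0,30],[0.6,0.4,-0.8,0.003,30],[0.8,0.5,-0.9,0.003,30],[0.95,0.5,-0.9,0.003,30],[0.95,0.5,-0.9,0.003,30],[0.95,0.5,-0.9,0.003,30]]'
python3 -m creep '[[0.2,0,0,0,30],[0.4,0,0,0,30],[0.6,0,0,0,30],[0.8,0,0,0,30],[0.9,0,0,0,30],[0.9,0,0,0,30],[0.9,0,0,0,30],[0.9,0,0,0,30]]'
python3 -c "
from h import *
s=snap('wrist','w22')
i=s['img'][30:240,130:330]; cv2.imwrite('pics/w22c.png',cv2.resize(i,None,fx=2.8,fy=2.8,interpolation=cv2.INTER_CUBIC))
goal(.512,-.0005,.1,-97)"
```

```text
clock: 47.28
tool_pos: [0.5378, 0.1792, 0.1913]
orientation: [180.0, 0.0, -97.1]
force: [0.1, 1.2, -1.2]
opening: 0.0459
clock: 47.95
tool_pos: [0.5273, 0.0913, 0.1912]
orientation: [180.0, -0.0, -97.1]
force: [0.0, -0.1, -0.5]
opening: 0.0454
pos [0.5273 0.0914 0.1913] rpy [ 1.7998e+02 -1.0000e-02 -9.7040e+01] open 45.5 F [ 0.8 -0.8 -0.9] t 48.0
shift [0.931 0.039 0.913] turn -0.0002
```

View pics/w22c.png

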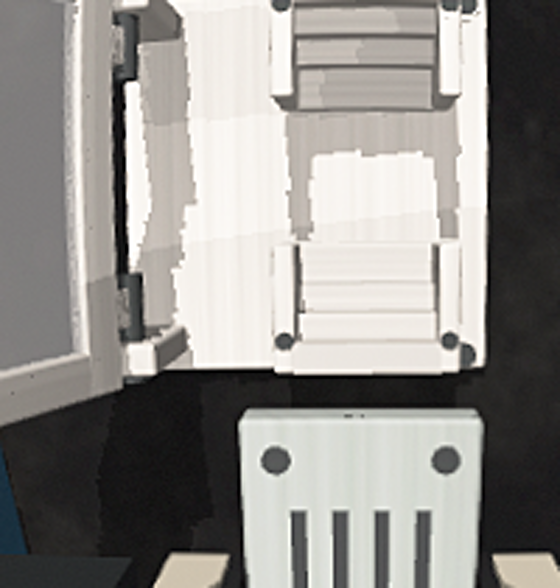

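```bash
cat >> h.py <<'E'
def intool(s,u,v,z):
    o=ctrl.get_obs(); R=Rot.from_euler('xyz',o['orientation'],degrees=True).as_matrix()
    return (R.T@(onplane(s,u,v,z,True)-o['tool_pos'])).round(4)
E
python3 - <<'E'
from h import *
s=snap('wrist')
z=.1913-.0016+.01
for u,v in [(242,419),(482,419),(276,460),(445,460)]: print(intool(s,130+u/2.8,30+v/2.8,z))
for u,v in [(242,411),(482,411)]: print('low',intool(s,130+u/2.8,30+v/2.8,z-.01))
# inner seat: ledge edges
E
```

```text
[ 0.0388 -0.0214 -0.0083]
[ 0.0388  0.0233 -0.0083]
[ 0.0309 -0.0153 -0.0083]
[ 0.0309  0.0165 -0.0083]
low [ 0.038  -0.0228  0.0017]
low [0.038  0.0247 0.0017]
```

```bash
python3 -m creep '[[0.2,0,0.1,0,30],[0.4,0,0.2,0,30],[0.6,0.02,0.3,0,30],[0.8,0.04,0.45,0,30],[0.94,0.04,0.6,0,30],[0.94,0.04,0.8,0,30],[0.94,0.04,0.9,0,30],[0.94,0.04,0.9,0,30]]'
python3 -m creep '[[0,0,0,0,30],[0,0,0.05,0,30],[0,0,0.1,0,30],[0,0,0.15,0,30],[0,0,0.2,0,30],[0,0,0.2,0,30],[0,0,0.2,0,30],[0,0,0.2,0,30]]'
python3 -c "
from h import *
s=snap('wrist','w23')
goal(.512,-.001,.021,-97)"
```

```text
clock: 48.72
tool_pos: [0.5102, -0.0022, 0.0995]
orientation: [179.8, -0.1, -97.1]
force: [0.0, -0.1, -0.9]
opening: 0.0455
clock: 49.38
tool_pos: [0.5115, -0.0022, 0.0818]
orientation: [-180.0, -0.0, -97.1]
force: [-0.1, 0.1, -1.2]
opening: 0.0457
pos [ 0.5116 -0.0021  0.0819] rpy [-179.98    0.    -97.06] open 45.3 F [ 0.2 -0.6 -1.2] t 49.43
shift [-0.012 -0.002  0.609] turn -0.0003
```

View pics/w23.png

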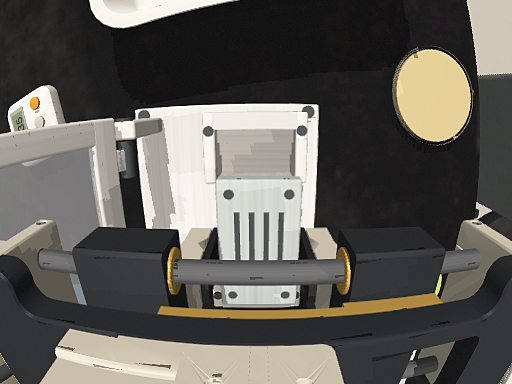

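```bash
python3 -m creep '[[-0.01,0,0.1,0,30],[-0.01,0,0.2,0,30],[-0.01,0,0.3,0,30],[-0.01,0,0.4,0,30],[-0.01,0,0.45,0,30],[-0.01,0,0.5,0,30],[-0.01,0,0.53,0,30],[-0.01,0,0.53,0,30]]'
python3 -c "
from h import *
goal(.512,-.001,.020,-97)"
```

```text
clock: 50.1
tool_pos: [0.5111, -0.0014, 0.0279]
orientation: [179.9, -0.0, -97.1]
force: [0.2, -0.4, -1.6]
opening: 0.0456
pos [ 0.5111 -0.0014  0.0279] rpy [ 1.7993e+02 -4.0000e-02 -9.7070e+01] open 45.6 F [ 0.2 -0.4 -1.6] t 50.1
shift [-0.005 -0.009  0.079] turn -0.0004
```

```bash
python3 -m creep '[[0,0,0.03,0,30],[0,0,0.06,0,30],[0,0,0.08,0,30],[0,0,0.08,0,30],[0,0,0.08,0,30],[0,0,0.08,0,50],[0,0,0.08,0,56],[0,0,0.08,0,60]]'
python3 -m creep '[[0,0,0,0,60],[0,0,0,0,60],[0,0,-0.1,0,60],[0,0,-0.3,0,60],[0,0,-0.6,0,62],[0,0,-0.9,0,62],[0,0,-1,0,62],[0,0,-1,0,62]]'
python3 -m creep '[[-0.2,0,-0.2,0,62],[-0.4,0,-0.4,0,62],[-0.7,0,-0.7,0,62],[-0.7,0,-0.8,0,62],[-0.7,0,-0.8,0,62],[-0.7,0,-0.8,0,62],[-0.7,0,-0.8,0,62],[-0.7,0,-0.8,0,62]]'
python3 -c "
from h import *
s=snap('wrist','w24')
i=s['img'][30:240,130:330]; cv2.imwrite('pics/w24c.png',cv2.resize(i,None,fx=2.8,fy=2.8,interpolation=cv2.INTER_CUBIC))
goal(.42,.25,.22,-93)"
```

```text
clock: 50.77
tool_pos: [0.5117, -0.0011, 0.0209]
orientation: [-180.0, 0.0, -97.1]
force: [0.3, -0.2, -0.1]
opening: 0.0573
clock: 51.43
tool_pos: [0.5136, -0.0006, 0.1246]
orientation: [-179.7, 0.1, -97.0]
force: [0.1, 0.5, -1.1]
opening: 0.0619
clock: 52.1
tool_pos: [0.5192, 0.0675, 0.1994]
orientation: [179.9, -0.1, -97.1]
force: [0.4, 0.6, -0.9]
opening: 0.0619
pos [0.5194 0.0675 0.1995] rpy [ 1.7989e+02 -6.0000e-02 -9.7110e+01] open 61.9 F [0.3 0.4 0.3] t 52.15
shift [-1.688  1.213 -0.205] turn -0.0228
```

View pics/w24c.png

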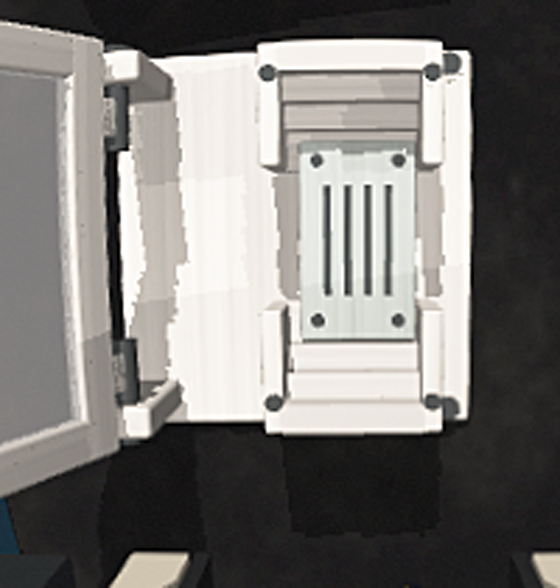

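Run:
```python
from h import *
s=snap('wrist')
quad(s,[(300,140),(415,142),(413,338),(301,341)],.026,(130,30),2.8)
quad(s,[(258,42),(441,42),(443,431),(266,433)],.05,(130,30),2.8)
t=snap('top','t25'); 
goal(.38,.3,.22,-93)
i=t['img'][150:260,190:430]; cv2.imwrite('pics/t25c.png',cv2.resize(i,None,fx=3.2,fy=3.2,interpolation=cv2.INTER_CUBIC))
```

```text
c [5.112e-01 5.000e-04] len 0.0796 0.045 yaw y 82.74 yaw x -6.86
c [ 0.5129 -0.0015] len 0.1474 0.0672 yaw y 83.58 yaw x -6.88
pos [0.5197 0.0677 0.1998] rpy [ 1.7992e+02 -5.0000e-02 -9.7100e+01] open 61.6 F [ 0.2  0.7 -0.7] t 52.25
shift [-2.132  1.674 -0.201] turn -0.0228
```

View pics/t25c.png

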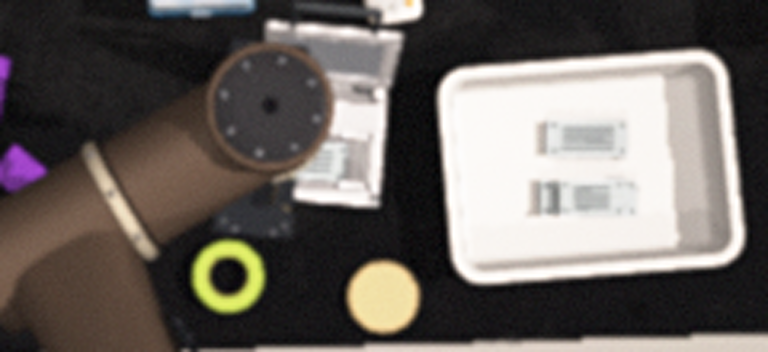

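The short plate is seated (centre about 1 mm from where the used one lay, flat). Now the long plate.

```bash
python3 -m creep '[[-0.3,0.2,0,0,66],[-0.6,0.4,-0.1,0,66],[-0.9,0.6,-0.2,0,66],[-1,0.7,-0.2,-0.005,66],[-1,0.7,-0.2,-0.01,66],[-1,0.7,-0.2,-0.02,66],[-1,0.7,-0.2,-0.025,66],[-1,0.7,-0.2,-0.025,66]]'
python3 -m creep '[[-0.3,0.2,0,0,66],[-0.6,0.4,0,0,66],[-0.9,0.6,0,0,66],[-1,0.75,0,0,66],[-1,0.75,0,0,66],[-1,0.75,0,0,66],[-1,0.75,0,0,66],[-1,0.75,0,0,66]]'
python3 -c "
from h import *
goal(.375,.32,.22,-93)"
```

```text
clock: 52.92
tool_pos: [0.463, 0.1756, 0.2203]
orientation: [180.0, -0.0, -92.5]
force: [0.6, -0.4, -0.4]
opening: 0.0658
clock: 53.58
tool_pos: [0.3931, 0.2786, 0.2205]
orientation: [180.0, -0.0, -92.6]
force: [0.3, -0.0, 0.5]
opening: 0.0661
pos [0.3931 0.2786 0.2205] rpy [ 1.800e+02 -2.000e-02 -9.265e+01] open 66.1 F [ 0.3 -0.   0.5] t 53.58
shift [-0.405  0.199  0.005] turn 0.002
```

```bash
python3 -m creep '[[-0.2,0.1,0,0,66],[-0.4,0.15,0,0,66],[-0.5,0.2,0,0,66],[-0.5,0.2,0,0,66],[-0.5,0.2,0,0,66],[-0.5,0.2,0,0,66],[-0.5,0.2,0,0,66],[-0.5,0.2,0,0,66]]'
python3 -c "
from h import *
s=snap('wrist','w26')
goal()"
```

```text
clock: 54.25
tool_pos: [0.375, 0.3296, 0.2207]
orientation: [-180.0, 0.0, -92.6]
force: [0.6, -0.3, 0.1]
opening: 0.066
pos [0.375  0.3296 0.2207] rpy [-180.     0.   -92.6] open 65.8 F [-0.  -0.2  0.4] t 54.3
shift [0. 0. 0.] turn 0
```

View pics/w26.png

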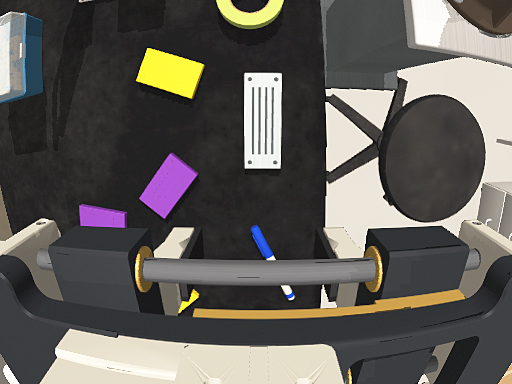

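Run:
```python
from h import *
s=snap('wrist')
m=silver(s,230,300,55,185,th=110); c,L,W,y=rect(s,m,.01,True); print(c.round(4),L.round(4),W.round(4),y.round(2))
goal(c[0],c[1],.05,y-180)
i=s['img'][50:190,200:320]; cv2.imwrite('pics/w27c.png',cv2.resize(i,None,fx=4,fy=4,interpolation=cv2.INTER_CUBIC))
```

```text
[0.3668 0.2692] 0.1204 0.0459 87.08
pos [0.3749 0.3298 0.2207] rpy [-1.80e+02  1.00e-02 -9.26e+01] open 65.8 F [-0.7  1.2 -0.6] t 54.35
shift [0.609 0.054 1.707] turn 0.0018
```

View pics/w27c.png

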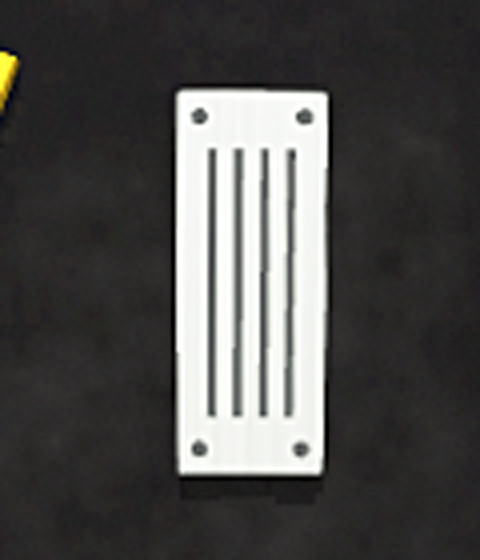

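Confirmed: grooved silver, 120.4 x 45.9 mm, at (0.3668, 0.2692). This is new_long.

```bash
python3 -m creep '[[0.1,0,0.1,0.002,62],[0.3,0.03,0.3,0.002,62],[0.5,0.05,0.5,0.002,62],[0.61,0.05,0.7,0.002,62],[0.61,0.05,0.9,0.002,62],[0.61,0.05,1,0.002,62],[0.61,0.05,1,0.002,62],[0.61,0.05,1,0.002,62]]'
python3 -m creep '[[0,0,0.1,0,62],[0,0,0.3,0,62],[0,0,0.5,0,62],[0,0,0.7,0,62],[0,0,0.8,0,62],[0,0,0.8,0,62],[0,0,0.8,0,62],[0,0,0.8,0,62]]'
python3 -c "
from h import *
snap('wrist','w28')
goal(.3668,.2692,.003,-92.9)"
```

```text
clock: 55.02
tool_pos: [0.3671, 0.2693, 0.1207]
orientation: [180.0, -0.1, -92.9]
force: [0.3, 0.4, 1.1]
opening: 0.0618
clock: 55.68
tool_pos: [0.3677, 0.2705, 0.0419]
orientation: [-179.9, 0.1, -92.9]
force: [0.6, -0.8, 1.0]
opening: 0.0618
pos [0.3677 0.2705 0.0419] rpy [-1.7993e+02  1.1000e-01 -9.2900e+01] open 62.2 F [ 0.2 -0.8  0.2] t 55.73
shift [0.014 0.008 0.389] turn -0.0
```

View pics/w28.png

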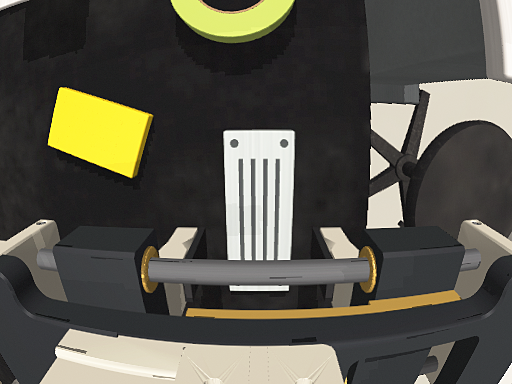

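```bash
python3 -m creep '[[0.01,0.01,0.1,0,62],[0.01,0.01,0.2,0,62],[0.01,0.01,0.3,0,62],[0.01,0.01,0.36,0,62],[0.01,0.01,0.38,0,62],[0.01,0.01,0.38,0,62],[0.01,0.01,0.38,0,62],[0.01,0.01,0.38,0,62]]'
python3 -m creep '[[0,0,0,0,50],[0,0,0,0,40],[0,0,0,0,30],[0,0,0,0,30],[0,0,0,0,30],[0,0,0,0,30],[0,0,0,0,30],[0,0,0,0,30]]'
python3 -m creep '[[0,0,-0.05,0,30],[0,0,-0.1,0,30],[0,0,-0.2,0,30],[0,0,-0.4,0,30],[0,0,-0.6,0,30],[0,0,-0.8,0,30],[0,0,-1,0,30],[0,0,-1,0,30]]'
python3 -c "
from h import *
goal(.5,.1,.2,-97)
s=snap('wrist','w29')"
```

```text
clock: 56.4
tool_pos: [0.3663, 0.269, 0.0032]
orientation: [-180.0, 0.1, -92.9]
force: [-0.9, -0.3, -0.3]
opening: 0.0619
clock: 57.07
tool_pos: [0.3661, 0.2687, 0.0029]
orientation: [-180.0, 0.0, -92.9]
force: [-1.2, -0.6, 5.6]
opening: 0.0454
clock: 57.73
tool_pos: [0.3673, 0.2703, 0.1065]
orientation: [-179.8, 0.3, -92.9]
force: [0.1, 0.4, -0.7]
opening: 0.0453
pos [0.3673 0.2703 0.1065] rpy [-179.81    0.28  -92.88] open 45.3 F [ 0.1  0.4 -0.7] t 57.73
shift [ 1.629 -1.414 -0.938] turn 0.0229
```

View pics/w29.png

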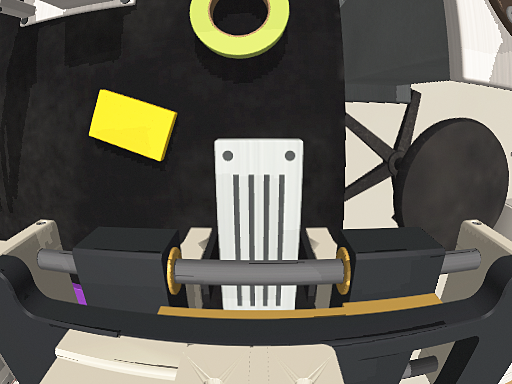

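```bash
python3 -m creep '[[0,0,-0.2,0,30],[0,-0.1,-0.4,0,30],[0.2,-0.3,-0.6,0,30],[0.4,-0.5,-0.8,0.005,30],[0.6,-0.65,-0.93,0.01,30],[0.75,-0.75,-0.93,0.015,30],[0.75,-0.75,-0.93,0.023,30],[0.75,-0.75,-0.93,0.023,30]]'
python3 -m creep '[[0.2,-0.2,0,0,30],[0.4,-0.4,0,0,30],[0.6,-0.6,0,0,30],[0.8,-0.7,0,0,30],[0.8,-0.7,0,0,30],[0.8,-0.7,0,0,30],[0.8,-0.7,0,0,30],[0.8,-0.7,0,0,30]]'
python3 -c "
from h import *
s=snap('wrist','w30')
goal(.512,-.001,.1,-97)
i=s['img'][30:240,130:330]; cv2.imwrite('pics/w30c.png',cv2.resize(i,None,fx=2.8,fy=2.8,interpolation=cv2.INTER_CUBIC))
"
```

```text
clock: 58.45
tool_pos: [0.4369, 0.1886, 0.1949]
orientation: [179.9, -0.0, -97.3]
force: [-0.9, -0.7, -1.2]
opening: 0.0452
clock: 59.12
tool_pos: [0.4962, 0.1025, 0.1953]
orientation: [180.0, -0.0, -97.0]
force: [0.0, 0.6, -0.3]
opening: 0.0453
pos [0.4963 0.1026 0.1955] rpy [179.98  -0.   -96.99] open 45.5 F [-0.1  0.4 -1.1] t 59.17
shift [ 1.009 -0.282  0.955] turn 0.0001
```

View pics/w30c.png

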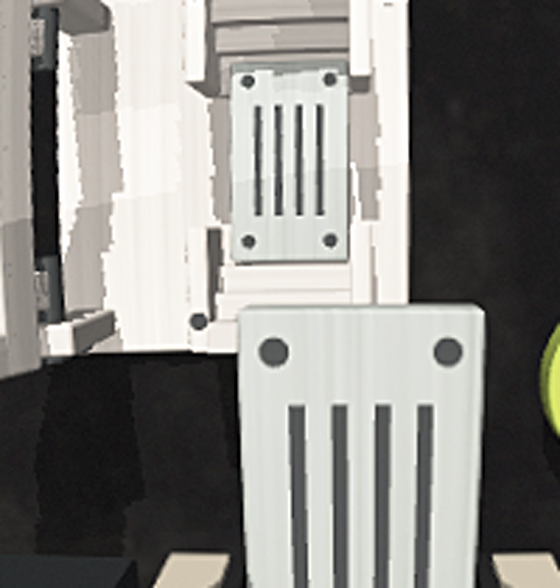

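Run:
```python
from h import *
s=snap('wrist')
z=.1955-.0029+.01
for u,v in [(241,315),(484,315)]: print(intool(s,130+u/2.8,30+v/2.8,z))
for u,v in [(239,306),(485,306)]: print(intool(s,130+u/2.8,30+v/2.8,z-.01))
quad(s,[(231,68),(349,70),(348,260),(233,263)],.026,(130,30),2.8)
```

```text
[ 0.0581 -0.0211 -0.007 ]
[ 0.0581  0.0233 -0.007 ]
[ 0.0588 -0.0229  0.003 ]
[0.0588 0.025  0.003 ]
c [0.5108 0.0024] len 0.0767 0.0456 yaw y 82.94 yaw x -7.87
```

Same grip offset as before, about 1.3 mm along the plate. I'll aim the TCP at (0.5122, -0.002).

```bash
python3 -m creep '[[0.2,0,0,0,30],[0.4,-0.1,0.1,0,30],[0.6,-0.2,0.2,0,30],[0.8,-0.28,0.4,0,30],[1,-0.28,0.6,0,30],[1,-0.28,0.8,0,30],[1,-0.28,0.95,0,30],[1,-0.28,0.95,0,30]]'
python3 -m creep '[[0,0,0,0,30],[0,0,0,0,30],[0,0,0,0,30],[0,0,0,0,30],[0,0,0,0,30],[0,0,0,0,30],[0,0,0,0,30],[0,0,0,0,30]]'
python3 -c "
from h import *
s=snap('wrist','w31')
goal(.5122,-.002,.06,-97)
"
```

```text
clock: 59.88
tool_pos: [0.5101, -0.0012, 0.0978]
orientation: [179.7, -0.1, -97.1]
force: [-0.3, -0.6, -0.9]
opening: 0.0453
clock: 60.55
tool_pos: [0.5122, -0.0008, 0.1008]
orientation: [-180.0, 0.0, -97.1]
force: [0.8, -0.5, -0.4]
opening: 0.0455
pos [ 0.5122 -0.0009  0.1008] rpy [-179.99    0.    -97.06] open 45.3 F [-0.5 -0.8 -1.1] t 60.6
shift [ 0.011 -0.001  0.408] turn -0.0004
```

View pics/w31.png

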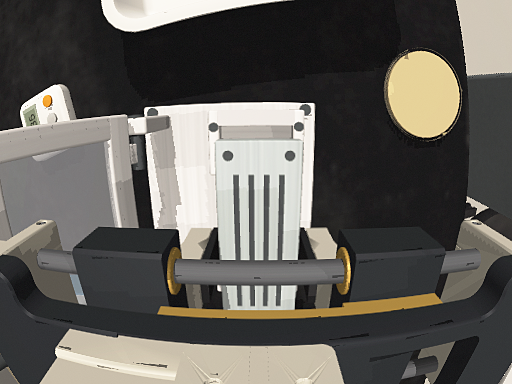

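```bash
python3 -m creep '[[0.01,0,0.1,0,30],[0.01,0,0.2,0,30],[0.01,0,0.3,0,30],[0.01,0,0.4,0,30],[0.01,0,0.45,0,30],[0.01,0,0.5,0,30],[0.01,0,0.54,0,30],[0.01,0,0.56,0,30]]'
python3 -c "
from h import *
goal(.5122,-.002,.043,-97)
s=snap('scene','s32');i=s['img'][140:260,210:340]; cv2.imwrite('pics/s32c.png',cv2.resize(i,None,fx=5,fy=5,interpolation=cv2.INTER_CUBIC))
"
```

```text
clock: 61.27
tool_pos: [0.5119, -0.0019, 0.044]
orientation: [180.0, -0.0, -97.1]
force: [1.0, -0.0, -0.8]
opening: 0.0455
pos [ 0.5119 -0.0019  0.044 ] rpy [ 1.7996e+02 -2.0000e-02 -9.7060e+01] open 45.5 F [ 1.  -0.  -0.8] t 61.27
shift [ 0.001 -0.003  0.01 ] turn -0.0003
```

View pics/s32c.png

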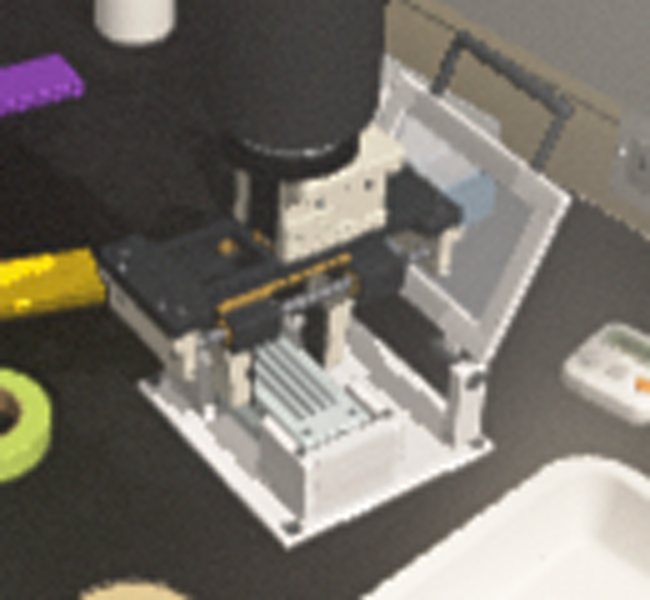

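The plate is inside the guides with no contact force. Lowering 1 mm more, releasing, lifting and looking.

```bash
python3 -m creep '[[0,0,0.01,0,30],[0,0,0.01,0,30],[0,0,0.01,0,50],[0,0,0.01,0,56],[0,0,0.01,0,60],[0,0,0.01,0,60],[0,0,0.01,0,60],[0,0,0.01,0,60]]'
python3 -m creep '[[0,0,-0.05,0,60],[0,0,-0.2,0,60],[0,0,-0.4,0,60],[0,0,-0.6,0,60],[0,0,-0.8,0,62],[0,0,-1,0,62],[0,0,-1,0,62],[0,0,-1,0,62]]'
python3 -m creep '[[-0.2,0,-0.2,0,62],[-0.4,0,-0.4,0,62],[-0.7,0,-0.6,0,62],[-0.7,0,-0.6,0,62],[-0.7,0,-0.6,0,62],[-0.7,0,-0.6,0,62],[-0.7,0,-0.6,0,62],[-0.7,0,-0.6,0,62]]'
python3 -c "
from h import *
s=snap('wrist','w33')
i=s['img'][30:240,130:330]; cv2.imwrite('pics/w33c.png',cv2.resize(i,None,fx=2.8,fy=2.8,interpolation=cv2.INTER_CUBIC))
goal(.654,-.0214,.237,-97)"
```

```text
clock: 61.98
tool_pos: [0.5121, -0.0018, 0.0438]
orientation: [-180.0, 0.0, -97.1]
force: [-0.4, -1.0, -0.8]
opening: 0.0597
clock: 62.65
tool_pos: [0.5128, -0.0016, 0.1452]
orientation: [-179.8, 0.1, -97.1]
force: [-0.3, -0.2, -0.9]
opening: 0.062
clock: 63.32
tool_pos: [0.52, 0.0667, 0.2026]
orientation: [179.9, -0.1, -97.1]
force: [-0.2, -0.5, -0.3]
opening: 0.062
pos [0.5201 0.0668 0.2028] rpy [ 1.7991e+02 -5.0000e-02 -9.7120e+01] open 61.9 F [ 0.2 -0.1  1.2] t 63.37
shift [ 0.71  -1.437 -0.344] turn -0.0006
```

View pics/w33c.png

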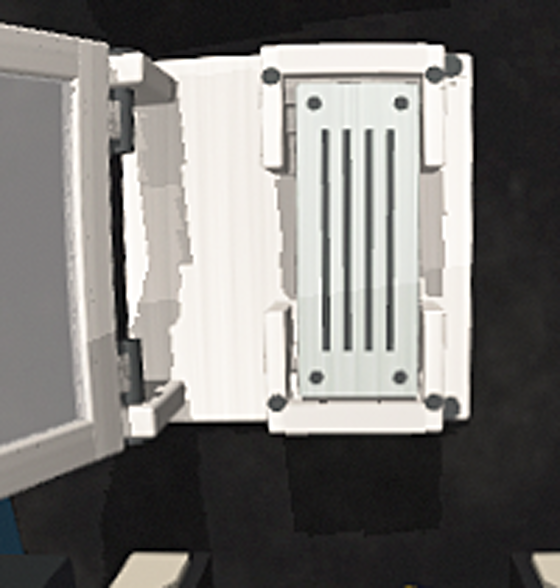

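Run:
```python
from h import *
s=snap('wrist')
quad(s,[(296,83),(420,84),(418,398),(298,399)],.048,(130,30),2.8)
quad(s,[(261,45),(444,45),(443,431),(269,433)],.05,(130,30),2.8)
t=snap('scene');i=t['img'][150:260,220:330]; cv2.imwrite('pics/s34c.png',cv2.resize(i,None,fx=5,fy=5,interpolation=cv2.INTER_CUBIC))
```

```text
c [ 5.117e-01 -2.000e-04] len 0.1201 0.046 yaw y 82.89 yaw x -7.12
c [ 0.5129 -0.0014] len 0.1478 0.0673 yaw y 83.37 yaw x -6.85
```

View pics/s34c.png

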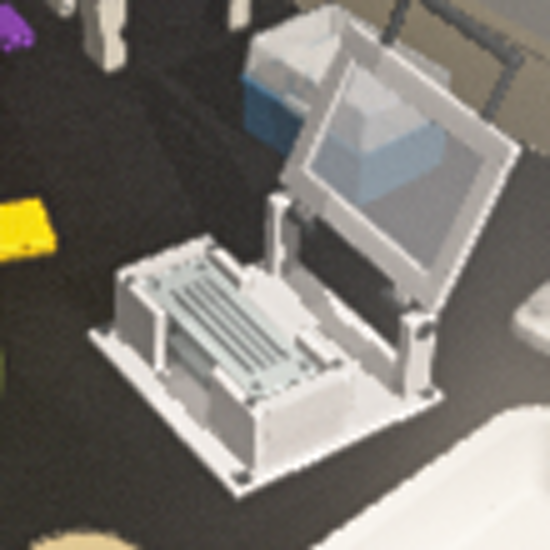

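Long plate at (0.5117, -0.0002), 2 mm from the nest centre. It measures 120.1 x 46.0 mm at the seated height, flat. Now to the lid's bar.

```bash
python3 -m creep '[[0.1,0,-0.3,0,30],[0.3,-0.2,-0.5,0,30],[0.5,-0.4,-0.6,0,30],[0.7,-0.6,-0.6,0,30],[0.7,-0.8,-0.6,0,30],[0.7,-0.9,-0.6,0,30],[0.7,-0.9,-0.6,0,30],[0.7,-0.9,-0.6,0,30]]'
python3 -m creep '[[0,-0.2,0.1,0,30],[0,-0.4,0.2,0,30],[0,-0.56,0.2,0,30],[0,-0.56,0.2,0,30],[0,-0.56,0.2,0,30],[0,-0.56,0.2,0,30],[0,-0.56,0.2,0,30],[0,-0.56,0.2,0,30]]'
python3 -c "
from h import *
s=snap('wrist','w35')
for u,v in [(246,160),(246,200),(246,240)]: print(intool(s,u,v,.2035))
goal(.661,-.0222,.1845,-97)"
```

```text
clock: 64.13
tool_pos: [0.6011, -0.013, 0.2627]
orientation: [179.9, -0.0, -97.1]
force: [-0.6, -0.5, -0.7]
opening: 0.0303
clock: 64.8
tool_pos: [0.6564, -0.0195, 0.2444]
orientation: [-179.9, 0.0, -97.0]
force: [0.1, -0.4, -0.2]
opening: 0.03
[ 0.0404 -0.0078  0.0409]
[ 0.012  -0.0081  0.0409]
[-0.019  -0.0085  0.0409]
pos [ 0.6565 -0.0196  0.2444] rpy [-1.7995e+02  2.0000e-02 -9.7040e+01] open 30.1 F [ 0.4 -0.2  0.1] t 64.85
shift [ 0.021 -0.047  0.599] turn -0.0002
```

View pics/w35.png

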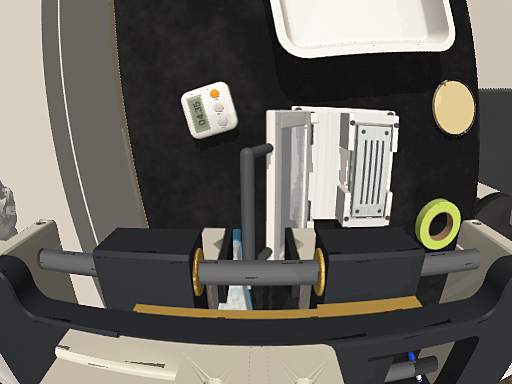

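Run:
```python
from h import *
s=snap('top')
for z in (0,.2,.3,.4,.5): print(z,onplane(s,300,122,z).round(3),onplane(s,300,104,z).round(3))
w=snap('wrist')
for z in (0,.2,.3): print(z,onplane(w,88,180,z,True).round(3))
```

```text
0 [ 0.817 -0.058  0.   ] [ 0.89  -0.061  0.   ]
0.2 [ 0.769 -0.039  0.2  ] [ 0.833 -0.042  0.2  ]
0.3 [ 0.745 -0.03   0.3  ] [ 0.804 -0.032  0.3  ]
0.4 [ 0.721 -0.02   0.4  ] [ 0.775 -0.022  0.4  ]
0.5 [ 0.697 -0.011  0.5  ] [ 0.747 -0.012  0.5  ]
0 [ 0.924 -0.032  0.   ]
0.2 [ 0.786 -0.063  0.2  ]
0.3 [ 0.717 -0.078  0.3  ]
```

I should check the shelf clearance behind the gripper body before going further back.

Run:
```python
from h import *
s=snap('scene','s36')
i=s['img'][60:240,240:440]; cv2.imwrite('pics/s36c.png',cv2.resize(i,None,fx=3.3,fy=3.3,interpolation=cv2.INTER_CUBIC))
```

```text
(no output)
```

View pics/s36c.png

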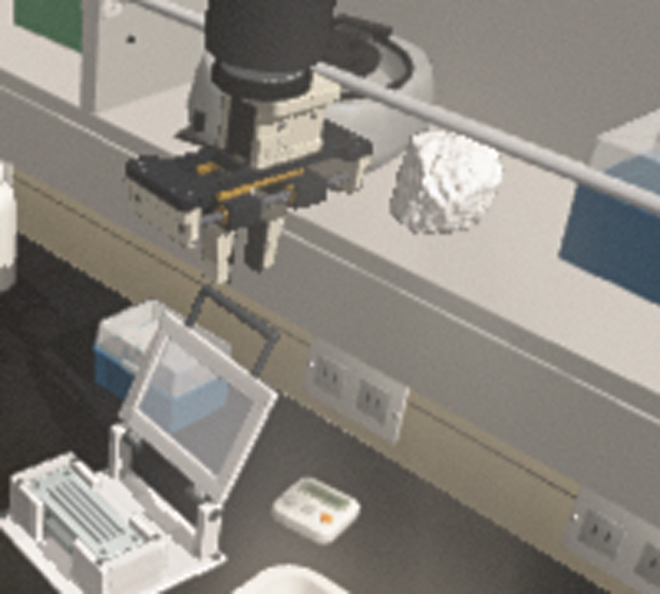

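Run:
```python
from h import *
s=snap('scene');t=snap('top')
def xz(c1,p1,c2,p2,f2=False):
    o1,d1=ray(c1,*p1);o2,d2=ray(c2,*p2,f2)
    A=np.array([[d1[0],-d2[0]],[d1[2],-d2[2]]]); k=np.linalg.solve(A,[o2[0]-o1[0],o2[2]-o1[2]])
    return (o1+k[0]*d1).round(3)
for n,c in [('toplip',(300,235)),('toplip',(650,415)),('bottom',(410,400)),('bottom',(80,215)),('bottom',(580,490))]:
    p=(240+c[0]/3.3,60+c[1]/3.3)
    print(n,p,'vs top 122',xz(s,p,t,(300,122)),'vs top 112',xz(s,p,t,(300,112)), 'plane z0',onplane(s,*p,0).round(3))
i=t['img'][60:170,230:400]; cv2.imwrite('pics/t36c.png',cv2.resize(i,None,fx=4.5,fy=4.5,interpolation=cv2.INTER_CUBIC))
```

```text
toplip (330.90909090909093, 131.21212121212122) vs top 122 [0.761 0.001 0.234] vs top 112 [0.803 0.032 0.207] plane z0 [1.113 0.265 0.   ]
toplip (436.969696969697, 185.75757575757575) vs top 122 [ 0.761 -0.337  0.232] vs top 112 [ 0.803 -0.323  0.204] plane z0 [ 1.108 -0.219  0.   ]
bottom (364.24242424242425, 181.21212121212122) vs top 122 [ 0.79  -0.127  0.111] vs top 112 [ 0.838 -0.099  0.074] plane z0 [ 0.932 -0.045  0.   ]
bottom (264.24242424242425, 125.15151515151516) vs top 122 [0.791 0.328 0.107] vs top 112 [0.839 0.38  0.07 ] plane z0 [0.927 0.478 0.   ]
bottom (415.75757575757575, 208.4848484848485) vs top 122 [ 0.789 -0.298  0.119] vs top 112 [ 0.836 -0.28   0.082] plane z0 [ 0.941 -0.24   0.   ]
```

View pics/t36c.png

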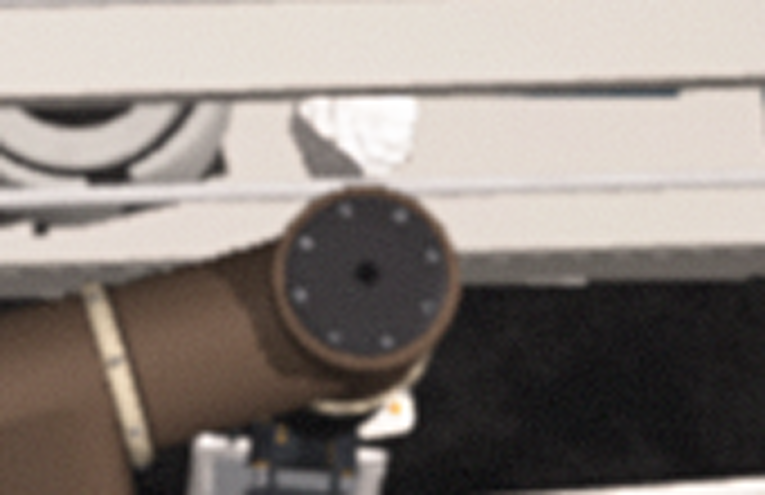

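Run:
```python
from h import *
s=snap('scene');t=snap('top')
def xz(c1,p1,c2,p2,f2=False):
    o1,d1=ray(c1,*p1);o2,d2=ray(c2,*p2,f2)
    A=np.array([[d1[0],-d2[0]],[d1[2],-d2[2]]]); k=np.linalg.solve(A,[o2[0]-o1[0],o2[2]-o1[2]])
    return (o1+k[0]*d1).round(3)
print(xz(s,(240+350/3.3,60+80/3.3),t,(300,102)),xz(s,(240+600/3.3,60+185/3.3),t,(300,102)))
goal()
```

```text
[ 0.79  -0.004  0.373] [ 0.791 -0.236  0.368]
pos [ 0.6569 -0.0198  0.2437] rpy [-180.      0.    -97.07] open 29.9 F [ 0.2 -0.1  0.7] t 65.2
shift [0. 0. 0.] turn 0
```

The shelf front and rail are at x about 0.79, while the body will reach about 0.76, so it is clear. Descending on the bar.

```bash
python3 -m creep '[[0.02,-0.04,0.05,0,30],[0.02,-0.07,0.1,0,30],[0.02,-0.07,0.2,0,30],[0.02,-0.07,0.35,0,30],[0.02,-0.07,0.5,0,30],[0.02,-0.07,0.6,0,30],[0.02,-0.07,0.6,0,30],[0.02,-0.07,0.6,0,30]]'
python3 -m creep '[[0,0,0,0,20],[0,0,0,0,10],[0,0,0,0,0],[0,0,0,0,0],[0,0,0,0,0],[0,0,0,0,0],[0,0,0,0,0],[0,0,0,0,0]]'
python3 -c "
from h import *
goal()"
```

```text
clock: 65.87
tool_pos: [0.6634, -0.0228, 0.1828]
orientation: [179.9, -0.0, -97.1]
force: [0.4, -1.3, 0.7]
opening: 0.03
clock: 66.53
tool_pos: [0.664, -0.0226, 0.1844]
orientation: [-179.9, 0.0, -97.1]
force: [-0.7, 1.3, 5.8]
opening: 0.0088
pos [ 0.664  -0.0226  0.1844] rpy [-1.7994e+02  1.0000e-02 -9.7050e+01] open 8.8 F [-0.7  1.3  5.8] t 66.53
shift [0. 0. 0.] turn 0
```

```bash
python3 -m creep '[[0,0.12,-0.05,0,0],[0,0.24,-0.09,0,0],[0,0.365,-0.117,0,0],[0,0.49,-0.136,0,0],[0,0.62,-0.144,0,0],[0,0.75,-0.143,0,0],[0,0.875,-0.132,0,0],[0,0.985,-0.113,0,0]]'
python3 -c "
from h import *
goal()"
```

```text
clock: 67.2
tool_pos: [0.5644, -0.0104, 0.1954]
orientation: [-180.0, 0.0, -97.1]
force: [0.8, -0.2, 3.3]
opening: 0.009
pos [ 0.5644 -0.0104  0.1954] rpy [-1.7996e+02  3.0000e-02 -9.7060e+01] open 9.0 F [ 0.8 -0.2  3.3] t 67.2
shift [0. 0. 0.] turn 0
```

```bash
python3 -m creep '[[0,0.12,0.03,0,0],[0,0.245,0.07,0,0],[0,0.365,0.12,0,0],[0,0.475,0.18,0,0],[0,0.585,0.25,0,0],[0,0.69,0.325,0,0],[0,0.785,0.41,0,0],[0,0.873,0.5,0,0]]'
python3 -c "
from h import *
goal()"
```

```text
clock: 67.87
tool_pos: [0.4778, 0.0003, 0.1446]
orientation: [-180.0, 0.0, -97.1]
force: [4.8, -0.2, -2.1]
opening: 0.009
pos [4.778e-01 3.000e-04 1.446e-01] rpy [-1.7998e+02  4.0000e-02 -9.7060e+01] open 9.0 F [ 4.8 -0.2 -2.1] t 67.87
shift [0. 0. 0.] turn 0
```

```bash
python3 -m creep '[[0,0.085,0.11,0,0],[0,0.165,0.23,0,0],[0,0.235,0.355,0,0],[0,0.29,0.49,0,0],[0,0.335,0.625,0,0],[0,0.37,0.765,0,0],[0,0.39,0.9,0,0],[0,0.4,0.98,0,0]]'
python3 -c "
from h import *
goal()"
python3 -m creep '[[0,0,0.03,0,0],[0,0,0.06,0,0],[0,0,0.08,0,0],[0,0,0.09,0,0],[0,0,0.09,0,0],[0,0,0.09,0,0],[0,0,0.09,0,0],[0,0,0.09,0,0]]'
python3 -c "
from h import *
goal()"
```

```text
clock: 68.53
tool_pos: [0.4392, 0.0052, 0.0464]
orientation: [-179.9, 0.0, -97.0]
force: [4.9, -1.1, 1.1]
opening: 0.0088
pos [0.4392 0.0052 0.0464] rpy [-1.7994e+02  3.0000e-02 -9.7030e+01] open 8.8 F [ 4.9 -1.1  1.1] t 68.53
shift [0. 0. 0.] turn 0
clock: 69.2
tool_pos: [0.4391, 0.0051, 0.0398]
orientation: [-180.0, 0.0, -97.0]
force: [-8.5, 3.4, 27.4]
opening: 0.0093
pos [0.4391 0.0051 0.0398] rpy [-1.7999e+02  1.0000e-02 -9.7030e+01] open 9.3 F [-8.5  3.4 27.4] t 69.2
shift [0. 0. 0.] turn 0
```

27 N upward force: the lid is on its rest. Opening, then backing straight up.

```bash
python3 -m creep '[[0,0,-0.03,0,0],[0,0,-0.03,0,10],[0,0,-0.03,0,18],[0,0,-0.03,0,24],[0,0,-0.03,0,24],[0,0,-0.03,0,24],[0,0,-0.03,0,24],[0,0,-0.03,0,24]]'
python3 -c "
from h import *
goal()"
python3 -m creep '[[0,0,-0.1,0,24],[0,0,-0.3,0,24],[0,0,-0.6,0,24],[0,0,-0.9,0,24],[0,0,-1,0,24],[0,0,-1,0,24],[0,0,-1,0,24],[0,0,-1,0,24]]'
python3 -m creep '[[-0.1,0,-0.3,0,24],[-0.3,0,-0.6,0,24],[-0.6,0,-0.6,0,24],[-0.9,0,-0.6,0,24],[-1,0,-0.6,0,24],[-1,0,-0.6,0,24],[-1,0,-0.6,0,24],[-1,0,-0.6,0,24]]'
python3 -c "
from h import *
goal()
s=snap('wrist','w40');snap('top','t40');s=snap('scene','s40')
i=s['img'][140:380,200:450]; cv2.imwrite('pics/s40c.png',cv2.resize(i,None,fx=2.5,fy=2.5,interpolation=cv2.INTER_CUBIC))"
```

```text
clock: 69.87
tool_pos: [0.4394, 0.005, 0.0408]
orientation: [180.0, -0.0, -97.1]
force: [0.4, 0.3, 0.8]
opening: 0.0241
pos [0.4394 0.005  0.0408] rpy [ 1.7997e+02 -2.0000e-02 -9.7070e+01] open 24.1 F [0.4 0.3 0.8] t 69.87
shift [0. 0. 0.] turn 0
clock: 70.53
tool_pos: [0.4389, 0.0049, 0.1401]
orientation: [179.9, -0.0, -97.1]
force: [-0.5, 0.4, -0.2]
opening: 0.0241
clock: 71.2
tool_pos: [0.4512, 0.1035, 0.1999]
orientation: [179.9, -0.1, -97.1]
force: [0.5, 0.4, -0.2]
opening: 0.0238
pos [0.4512 0.1035 0.1999] rpy [ 1.799e+02 -9.000e-02 -9.707e+01] open 23.8 F [ 0.5  0.4 -0.2] t 71.2
shift [0. 0. 0.] turn 0
```

View pics/w40.png

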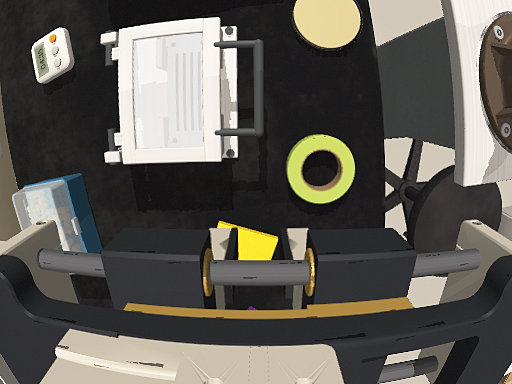

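View pics/s40c.png

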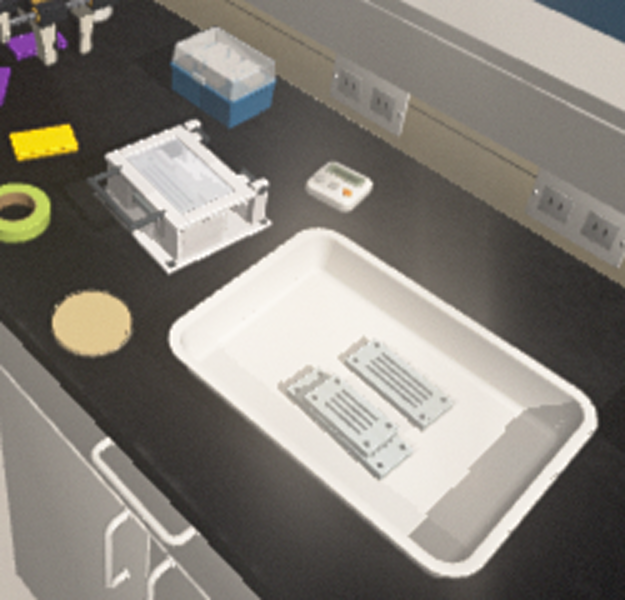

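The lid is shut, and the three used plates, tape and timer look right. One last numeric check before handing in.

Run:
```python
from h import *
w=snap('wrist');t=snap('top');s=snap('scene')
quad(w,[(122,28),(220,17),(221,162),(120,163)],.062,(0,0),1)
print('bar',onplane(w,260,41,.058,True).round(4),onplane(w,261,134,.058,True).round(4))
a=cv2.imread('pics/scene0.png');b=s['img']
for n,(u0,u1,v0,v1) in {'cell':(235,310,188,248),'tape':(188,224,210,240),'timer':(320,352,202,226)}.items():
    d=cv2.absdiff(a[v0:v1,u0:u1],b[v0:v1,u0:u1]); print(n,'mean diff to start',d.mean().round(2),'share>40',(d.max(2)>40).mean().round(3))
m=cv2.inRange(cv2.cvtColor(t['img'],cv2.COLOR_BGR2HSV),(28,80,120),(45,255,255)); u,v=np.nonzero(m)[1].mean(),np.nonzero(m)[0].mean(); print('tape px',u.round(1),v.round(1))
print(ctrl.get_obs()['force'])
```

```text
c [ 0.5312 -0.0038] len 0.1485 0.1095 yaw y 81.61 yaw x -7.41
bar [ 0.4316 -0.0402  0.058 ] [0.4423 0.0546 0.058 ]
cell mean diff to start 3.13 share>40 0.0
tape mean diff to start 3.7 share>40 0.0
timer mean diff to start 2.92 share>40 0.0
tape px 199.5 207.7
[-0.46018724  0.54687832  0.46366697]
```

The cell, tape and timer regions match the starting picture: lid fully shut, bystanders unmoved. The robot touches nothing, so I'm handing in.

```bash
python3 -c "
from h import *
print(workorder.close_job())"
```

```text
the job is handed in; nothing more can be done
None
```

I finished the job and handed it in at about 71 s of the 210 s allowed; no verdict was reported. The lid was swung back and stayed open. All three used plates (long, mid, short) went into the tray, the short one lying on top of the long one. I then seated new_short and new_long, the only two new plates in the scene, and shut the lid.

**Last checks**
- **New short plate:** it measured within about 2.5 mm of the nest centre, flat and at the seat height, before the long one covered it.
- **New long plate:** it measured 120.1 x 46.0 mm at the seat height, within about 2 mm of the nest centre, before the lid was shut.
- **Lid:** it met a 27 N stop when pressed shut. Afterwards the cell region of the scene picture matched the starting picture, with no pixels changed.
- **Bystanders:** the tape and timer regions matched the start in the same way.
- **Robot:** it ended clear of everything, with force readings at noise level.

**Checks that failed or disagreed**
- The top and wrist views differed by about 5 mm on where the bar was. I used the wrist view, and the grip and arc confirmed it.
- A final colour check of the tape in the top view was spoiled by the yellow blocks, so I ignored it and relied on the scene picture.

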